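# Proof-pull a key fob and weigh out one packet

## Robot

A 7-joint arm with a two-finger parallel gripper is mounted at the origin on the work surface. World frame = base frame: x ahead of the robot, y to its left, z up, the work surface at z = 0. Lengths are in m, angles in rad, forces in N, time in s.
With the tool pointing down it reaches from about 0.4 to 0.75 m from the base axis. Payload 19.5 kg.
Tool frame: the origin (TCP) lies midway between the tips of the shut fingers; the grasp point (between the pads) lies 19 mm behind it; z points along the fingers, y is the line along which they close (so a half turn about z gives the same grasp; the last joint's range is limited). The gripper opens to 85 mm and grips with 20 to 120 N. Pads are 22 mm wide; open, the fingers measure 114 mm over their backs; the gripper's body (76 mm by 85 mm) begins 54 mm behind the grasp point. The pads swing forward as they close: fully open they stand 13 mm farther back than shut.
Start: joints at [-1.154, 0.707, -0.028, 1.485, 0.022, 0.951, -0.075], TCP at [0.255, 0.516, 0.231] pointing down, gripper open.
Joint ranges: [-2.71, 2.71], [-0.32, 2.16], [-1.57, 1.52], [0, 2.45], [-1.46, 4.6], [0, 2.02], [-2.83, 2.83]. Speed limits (rad/s): [1.89, 1.89, 2.57, 2.57, 3.01, 3.01, 3.01].

## Interface

Orientations are given as a unit quaternion [x, y, z, w].
In Python, from workcell import telemetry, imaging, ctrl gives the robot as it stands.
- The arm moves only by the tool jog_arm, never from a script. Its argument "plan" is a list of rows, each a list of 5 numbers: the gripper's target within -1 to 1 (fully open at 1, half-way at 0, shut at -1), then the shift along the tool's x, y, z in mm, then the turn about the tool's z in degrees. In form: [[gripper, tx, ty, tz, roll], ...]. A call has 1 to 12 rows; each row is the pose to reach, as a shift and turn from the pose commanded when the call began, along the tool's axes at that moment; what a row does not reach only later rows make up. A row lasts 1/10 s, in which the tool goes at most 50 mm and 8.59 degrees, less where a joint would pass 70% of its speed; a pose out of reach is approached as far as the arm can. A call with a gripper value outside its range is refused whole. The fingers move at their own pace and stop on an object; "force" is the grip in N (left out, the last holds). Time passes only in rows, so rows that repeat a pose let the fingers close. It gives the time, the measured TCP pose, the force, the opening and the grip force at its end, in the units of the state.
- telemetry.read_state(): the state, without advancing time (a new reading comes with each control period).
- imaging.capture(name): name is "side" or "top"; returns the picture (420x560x3 uint8, red, green, blue); there is no depth.
- imaging.camera_model(name): a dict with "fx", "fy", "cx", "cy" (pixels), "pose" (4x4, takes a point from camera to world coordinates). Camera axes: x right, y down, z forward; pixel columns grow to the right and rows downward; lengths in m; the calibration is good to about 2 mm. A picture is of the moment at which its call begins. camera_model takes no time and is no camera call.
- ctrl.hand_in(): hands the job in; it is judged then, once.
Trained networks look in the newest picture that a camera, given by its name, has taken for a name from the list of things; names that differ only in an ending like _2 or _b are one class to them, and where a whole thing is asked for, a point or a joint stands for the part that bears it (a point fixed in the world has none). Each returns a list of dicts, best first, with "p" (0 to 1); they miss things now and then, are a little off and sometimes report something else, mostly with a low value. They report only what shows in the picture. A call takes as long as a camera call. They do not tell look-alikes from the thing itself.
- imaging.boxes_of(camera, name): "location" ([x, y, z] in m, in world coordinates, good to about 4 mm: the middle of the surface that is visible of it).
- imaging.cut_out(camera, name): "pixels" (420x560 bool, what is visible of it).
- imaging.spot_point(camera, name): "location" ([x, y, z] in m, in world coordinates, good to about 4 mm: a listed point, or the origin of a listed thing).
The state is a dict: "time": time; "qpos": joint angles; "joint_vel": joint speeds; "tau": joint torques, N m; "eef_pos": TCP position; "orientation": TCP orientation; "force": force on the tool from outside, world axes, zero at the start; "torque": the same for the moment, N m; "finger_gap": finger opening in m; "grip_force": force on a finger pad.
Only numpy, scipy, OpenCV 4.12 (cv2) and the standard library are available. Lean on these libraries where they do the work, as an engineer would, in place of code of your own. Each camera call takes 0.05 s, during which the arm holds its last target. There are 200 camera calls.

## Task

Make up one packet of engraved brass key fobs. Take the clamp jaw that was left on the spring scale off the pan and put it in the grey tray; proof-test one of the long fobs by hooking its eye over the pin of the tension gauge and pulling the fob until the blade's first cross line is level with the mouth, keep it there for a good three seconds, never reach the second line, then let the blade go home and unhook the fob. Load long fobs and short tags from the mat on to the pan until its pointer stands between the two long lines of the post, with all remaining pieces left on the mat, and leave the loupe and the hex key alone.

Things in the scene. Friction and masses are not known exactly. Their poses are not given: they have to be found in the camera images.
- mat: Flat grey stock mat, 300 mm (its x) by 340 mm (its y), 3 mm thick, fixed to the bench; origin under its centre. The fobs and tags lie on it, their undersides 3 mm above the bench.
- scale: Spring scale, fixed: grey foot 45 mm high under a square steel pan. Origin at its centre on the bench, z up; the pan's sides run along its x and y. A graduated post 40 mm wide and 170 mm high stands at the pan's far side, centred at x = +123 mm; a black pointer on the pan's rim slides over its outer (+x) face. Two long lines, 8.5 mm apart, cross the whole post; the other marks are short.
- pan (a joint): How far the pan has sunk below its empty position (m); 0 empty. Spring 80 N/m: 100 g sinks the pan 12.3 mm (the jaw alone 24.5 mm). The pointer stands at the upper long line at 0.0600 and at the lower long line at 0.0685. Travel 0.085.
- pan_floor (a point): Centre of the pan's floor (top face), sinks with the pan; 135 mm above the bench when empty; axes as the scale's. The floor is 205 mm square inside a rim 9 mm high and 3 mm thick.
- jaw: Black steel clamp jaw of 0.20 kg, 60 mm (its x) by 28 mm (its y); its -x part (34 mm long) is 26 mm high, the rest 14 mm. Origin in the middle of its underside. At the start it lies on the pan.
- tray: Grey open accessories tray, fixed to the bench, 120 mm (its x) by 150 mm (its y), 22 mm high, walls 4 mm, floor about 4 mm thick; origin under its centre. The clamp jaw belongs in it.
- gauge: Bench tension gauge, fixed: grey housing 50 mm wide, 43 mm high, from x = 3 to 155 mm in its own frame (foot plate 90 mm wide, to x = 180 mm). Origin on the bench at the mouth, from which a flat steel blade 18 mm wide comes out towards the gauge's -x (roughly towards the robot), its top face 6 mm above the bench.
- blade (a joint): How far the gauge's sprung blade is drawn out along the gauge's -x (m); 0 home, to which the spring takes it back. Pull about 0.6 N at 0, rising 200 N/m (8.6 N at the first line). Black lines run across the blade: the first comes to the mouth at 0.040, the second (overload) at 0.056. Stop at 0.068.
- hook (a point): The upright pin near the blade's outer end, 7 mm in diameter, from 6 to 34 mm above the bench; this point is on its axis 20 mm above the bench, 28 mm out from the mouth when the blade is home; it moves with the blade.
- loupe: Black loupe standing on the bench, 42 mm across and 40 mm high; leave it alone.
- hexkey: Bent hex key 85 mm by 26 mm, 6 mm thick, flat on the bench; leave it alone.
- fob1: Long key fob of solid brass, about 0.12 kg (plus or minus 10 %): bar 52 mm (its x) by 26 mm (its y) by 12 mm high, with a wire eye in its plane at the +x end: the eye is centred 35.5 mm from the origin along x, 6 mm above the underside, about 16 mm clear inside, of wire 5 mm thick, ending 49 mm from the origin. Origin in the middle of the bar's underside, z up. Three to five are there.
- fob2: Long key fob of solid brass, about 0.12 kg (plus or minus 10 %): bar 52 mm (its x) by 26 mm (its y) by 12 mm high, with a wire eye in its plane at the +x end: the eye is centred 35.5 mm from the origin along x, 6 mm above the underside, about 16 mm clear inside, of wire 5 mm thick, ending 49 mm from the origin. Origin in the middle of the bar's underside, z up. Three to five are there.
- fob3: Long key fob of solid brass, about 0.12 kg (plus or minus 10 %): bar 52 mm (its x) by 26 mm (its y) by 12 mm high, with a wire eye in its plane at the +x end: the eye is centred 35.5 mm from the origin along x, 6 mm above the underside, about 16 mm clear inside, of wire 5 mm thick, ending 49 mm from the origin. Origin in the middle of the bar's underside, z up. Three to five are there.
- fob4: Long key fob of solid brass, about 0.12 kg (plus or minus 10 %): bar 52 mm (its x) by 26 mm (its y) by 12 mm high, with a wire eye in its plane at the +x end: the eye is centred 35.5 mm from the origin along x, 6 mm above the underside, about 16 mm clear inside, of wire 5 mm thick, ending 49 mm from the origin. Origin in the middle of the bar's underside, z up. Three to five are there.
- fob5: Long key fob of solid brass, about 0.12 kg (plus or minus 10 %): bar 52 mm (its x) by 26 mm (its y) by 12 mm high, with a wire eye in its plane at the +x end: the eye is centred 35.5 mm from the origin along x, 6 mm above the underside, about 16 mm clear inside, of wire 5 mm thick, ending 49 mm from the origin. Origin in the middle of the bar's underside, z up. Three to five are there.
- tag1: Short key tag of solid brass, about 0.05 kg (plus or minus 10 %): bar 36 mm (its x) by 20 mm (its y) by 10 mm high, with a smaller wire eye at the +x end (end of eye 33 mm from the origin). Origin in the middle of the bar's underside, z up. Four or five are there.
- tag2: Short key tag of solid brass, about 0.05 kg (plus or minus 10 %): bar 36 mm (its x) by 20 mm (its y) by 10 mm high, with a smaller wire eye at the +x end (end of eye 33 mm from the origin). Origin in the middle of the bar's underside, z up. Four or five are there.
- tag3: Short key tag of solid brass, about 0.05 kg (plus or minus 10 %): bar 36 mm (its x) by 20 mm (its y) by 10 mm high, with a smaller wire eye at the +x end (end of eye 33 mm from the origin). Origin in the middle of the bar's underside, z up. Four or five are there.
- tag4: Short key tag of solid brass, about 0.05 kg (plus or minus 10 %): bar 36 mm (its x) by 20 mm (its y) by 10 mm high, with a smaller wire eye at the +x end (end of eye 33 mm from the origin). Origin in the middle of the bar's underside, z up. Four or five are there.
- tag5: Short key tag of solid brass, about 0.05 kg (plus or minus 10 %): bar 36 mm (its x) by 20 mm (its y) by 10 mm high, with a smaller wire eye at the +x end (end of eye 33 mm from the origin). Origin in the middle of the bar's underside, z up. Four or five are there.
There are look-alikes about, which are no part of the job. Of the things that look like the jaw, the smaller one is meant.

How it is judged:
By the outcome, as a careful person would: the job done as asked, in the order asked, and still so for the second after the job is handed in, with the robot touching nothing.
Of fob1, fob2, fob3, fob4, fob5 only 3 to 5 are there at a start; the rules pass over those that are not, and their reading is None.
Of tag1, tag2, tag3, tag4, tag5 only 4 to 5 are there at a start; the rules pass over those that are not, and their reading is None.
At some moment in a run one of fob1, fob2, fob3, fob4, fob5, tag1, tag2, tag3, tag4, tag5 may be knocked a few centimetres aside while the robot is not near it.
Once in a run the grip may slacken for a moment while it holds something.
It also fails if it takes over 210 s, if anything falls off the work surface, if the arm or the gripper's body presses on something with over 40 N, if the wrist force passes 120 N, or if a joint passes its speed limit or range.

## Working session

There is one attempt and no reset: what is moved stays moved. The work goes in short steps, Python scripts to look and compute and a tool call to move; the robot and the scene stay as the last step left them, time stands still between calls to the robot, and variables do not carry over. Pictures are saved under pics/ and viewed, at most 14 in all, crops included, and the job is handed in when it is done.

Besides the shell and the picture viewer there is one more tool, called after "Call:" in YAML: its name, and indented under it one key for each argument. jog_arm: Moves the arm, as the interface text tells. Its arguments: {"type":"object","properties":{"plan":{"type":"array"},"force":{"type":"number"}},"required":["plan"]}

```bash
mkdir -p pics; ls; cat > h.py <<'E'
import numpy as np, cv2
from workcell import telemetry, imaging, ctrl
from scipy.spatial.transform import Rotation as R
def snap(cam,name=None,crop=None,scale=1):
    im=imaging.capture(cam)
    if name:
        o=im
        if crop: o=im[crop[1]:crop[3],crop[0]:crop[2]]
        o=cv2.resize(o,None,fx=scale,fy=scale,interpolation=cv2.INTER_CUBIC)
        cv2.imwrite('pics/'+name,o[:,:,::-1])
    return im
def proj(cam,p):
    m=imaging.camera_model(cam); q=np.linalg.inv(m['pose'])@np.r_[p,1]
    return np.array([m['fx']*q[0]/q[2]+m['cx'],m['fy']*q[1]/q[2]+m['cy']])
def unproj(cam,uv,z):
    m=imaging.camera_model(cam); P=np.array(m['pose'])
    d=P[:3,:3]@np.array([(uv[0]-m['cx'])/m['fx'],(uv[1]-m['cy'])/m['fy'],1])
    o=P[:3,3]; return o+d*(z-o[2])/d[2]
def st():
    s=telemetry.read_state(); return s
def tool(s=None):
    s=s or st(); return np.array(s['eef_pos']),R.from_quat(s['orientation'])
def rel(target,s=None):
    p,r=tool(s); return r.inv().apply(np.array(target)-p)*1000
def yaw(s=None):
    p,r=tool(s); y=r.apply([0,1,0]); return np.degrees(np.arctan2(y[1],y[0]))
E
cat > a.py <<'E'
from h import *
s=st(); print({k:np.round(v,3) for k,v in s.items()})
for c in('top','side'):
    m=imaging.camera_model(c);print(c,m['fx'],m['fy'],m['cx'],m['cy']);print(np.round(m['pose'],3))
    snap(c,c+'0.png',scale=1.42)
    for n in('fob1','tag1','jaw','tray','scale','gauge','hook','pan_floor','mat','loupe','hexkey'):
        for d in imaging.spot_point(c,n): print(c,n,round(d['p'],2),np.round(d['location'],3),np.round(proj(c,d['location'])))
E
python3 a.py
```

```text
pics
{'time': np.float64(0.0), 'qpos': array([-1.154,  0.707, -0.028,  1.485,  0.022,  0.951, -0.076]), 'joint_vel': array([ 0.001,  0.001, -0.002,  0.001, -0.001,  0.   ,  0.001]), 'tau': array([-0.0000e+00, -8.8321e+01,  1.2350e+00, -2.3617e+01,  1.7000e-02,
        6.0000e-03, -0.0000e+00]), 'eef_pos': array([0.255, 0.515, 0.231]), 'orientation': array([ 0.227,  0.974, -0.001, -0.   ]), 'force': array([ 0.077,  0.568, -0.139]), 'torque': array([0.003, 0.053, 0.01 ]), 'grip_force': np.float64(0.0), 'finger_gap': np.float64(0.085)}
top 403.7647449655908 403.7647449655908 277.1675245134733 211.52007187513803
[[ 0.008 -0.997  0.079  0.499]
 [-1.    -0.008  0.003  0.033]
 [-0.002 -0.079 -0.997  1.174]
 [ 0.     0.     0.     1.   ]]
top fob1 0.75 [ 0.508 -0.219  0.008] [366. 241.]
top fob1 0.68 [ 0.394 -0.148  0.005] [341. 281.]
top fob1 0.62 [ 0.501 -0.13   0.004] [334. 243.]
top tag1 0.69 [ 0.597 -0.299  0.002] [393. 211.]
top tag1 0.63 [ 0.416 -0.303 -0.   ] [394. 273.]
top tag1 0.61 [ 0.588 -0.212  0.004] [363. 213.]
top tag1 0.6 [ 0.508 -0.3    0.001] [393. 241.]
top tag1 0.44 [ 0
[... 1204 characters left out ...]
. 302.]
side tag1 0.55 [ 0.418 -0.302  0.006] [331. 387.]
side jaw 0.81 [0.549 0.325 0.113] [195. 150.]
side jaw 0.55 [0.555 0.479 0.001] [174. 152.]
side tray 0.76 [ 0.423  0.05  -0.002] [224. 269.]
side scale 0.85 [ 0.56   0.279 -0.005] [214. 189.]
side scale 0.52 [ 0.503 -0.255 -0.   ] [343. 341.]
side scale 0.34 [ 0.51  -0.217  0.002] [332. 325.]
side gauge 0.9 [0.664 0.001 0.001] [311. 227.]
side hook 0.62 [0.634 0.001 0.023] [303. 228.]
side pan_floor 0.69 [0.556 0.283 0.11 ] [207. 158.]
side pan_floor 0.2 [ 0.406 -0.221  0.002] [298. 360.]
side mat 0.64 [ 0.503 -0.254 -0.002] [343. 341.]
side loupe 0.72 [ 0.79  -0.151 -0.003] [390. 238.]
side hexkey 0.6 [0.38  0.179 0.001] [178. 245.]
```

View pics/top0.png

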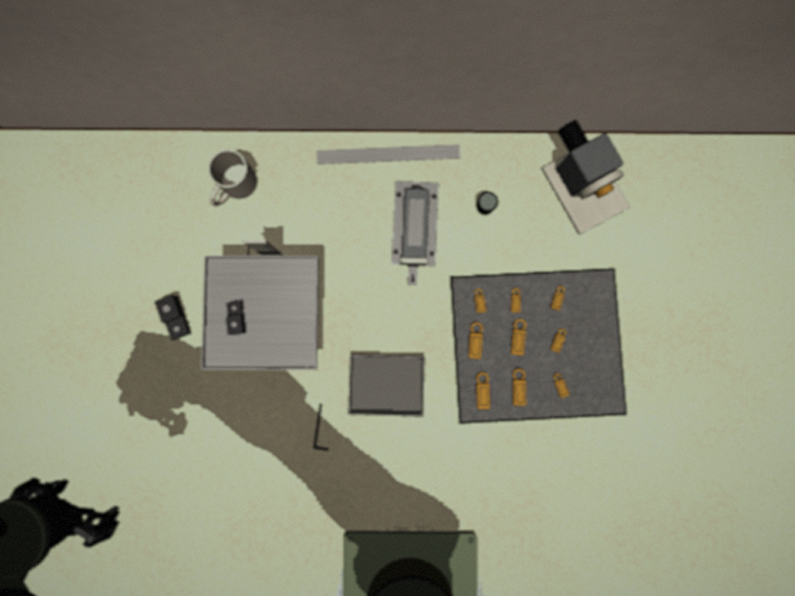

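View pics/side0.png

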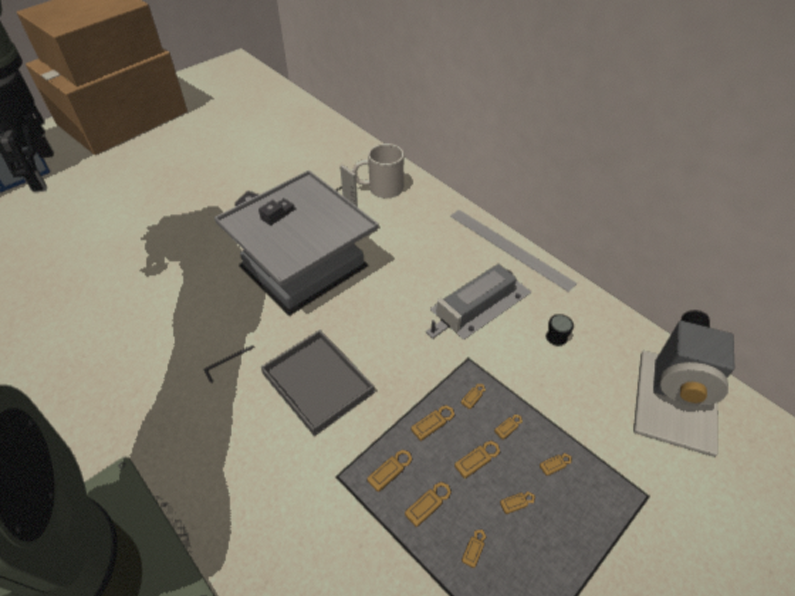

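The top view shows 4 fobs and 5 tags on the mat with their eyes pointing away from the robot. The jaw is on the pan at about (235,316) and its larger look-alike is on the bench at (172,316). Next I fit axes from the masks.

```bash
cat >> h.py <<'E'
def fit(cam,name,z):
    """poses from masks: plane points, PCA axis, extents"""
    out=[]
    for d in imaging.cut_out(cam,name):
        v,u=np.nonzero(d['pixels'])
        if len(u)<8: continue
        P=np.array([unproj(cam,(a,b),z)[:2] for a,b in zip(u,v)])
        c=P.mean(0); w,V=np.linalg.eigh(np.cov((P-c).T)); a=V[:,1]; a=a*np.sign(a[0])
        t=(P-c)@a; n=(P-c)@[-a[1],a[0]]
        m=c+a*(t.max()+t.min())/2
        out.append((round(d['p'],2),np.round(c,4),np.round(m,4),round(np.degrees(np.arctan2(a[1],a[0])),1),round(np.ptp(t)*1e3),round(np.ptp(n)*1e3)))
    return out
E
cat > b.py <<'E'
from h import *
for c in('top','side'):
    snap(c)
    for n,z in(('fob1',.013),('tag1',.011),('jaw',.13),('tray',.022),('gauge',.03),('scale',.115),('hook',.015)):
        for f in fit(c,n,z): print(c,n,*f)
E
python3 b.py
```

```text
top fob1 0.71 [ 0.401  -0.1437] [ 0.4012 -0.1437] 2.7 48 24
top fob1 0.63 [ 0.5166 -0.2164] [ 0.5193 -0.2167] -6.4 70 32
top fob1 0.62 [ 0.5061 -0.1299] [ 0.5079 -0.13  ] -4.5 58 25
top fob1 0.48 [ 0.4118 -0.2159] [ 0.4173 -0.2157] 2.4 68 28
top tag1 0.46 [ 0.5965 -0.2976] [ 0.5968 -0.2977] -18.2 42 22
top tag1 0.44 [ 0.5113 -0.2963] [ 0.5139 -0.2973] -21.1 45 21Traceback (most recent call last):
  File "b.py", line 5, in <module>
    for f in fit(c,n,z): print(c,n,*f)
             ~~~^^^^^^^
  File "h.py", line 33, in fit
    P=np.array([unproj(cam,(a,b),z)[:2] for a,b in zip(u,v)])
                ~~~~~~^^^^^^^^^^^^^
  File "h.py", line 16, in unproj
    m=imaging.camera_model(cam); P=np.array(m['pose'])
ValueError: time passes only in moves, steps and waits
```

Call:
jog_arm:
  plan:
    - [1, 0, 0, 0, -8.5]
    - [1, 0, 0, 0, -17]
    - [1, 0, 0, 0, -26.2]
    - [1, 0, 0, 0, -26.2]
    - [1, 0, 0, 0, -26.2]
  force: 60

```text
time: 1.9
eef_pos: [0.2548, 0.5155, 0.2313]
orientation: [0.003, 1.0, -0.0, -0.0]
force: [0.6, -0.3, -0.0]
finger_gap: 0.0853
grip_force: 0.0
```

```bash
cat >> h.py <<'E'
import functools
_cm=imaging.camera_model
imaging_model=functools.lru_cache(None)(lambda c:_cm(c))
class _I: pass
def proj(cam,p):
    m=imaging_model(cam); q=np.linalg.inv(m['pose'])@np.r_[p,1]
    return np.array([m['fx']*q[0]/q[2]+m['cx'],m['fy']*q[1]/q[2]+m['cy']])
def unproj(cam,uv,z):
    m=imaging_model(cam); P=np.array(m['pose'])
    d=P[:3,:3]@np.array([(uv[0]-m['cx'])/m['fx'],(uv[1]-m['cy'])/m['fy'],1])
    o=P[:3,3]; return o+d*(z-o[2])/d[2]
def brass(cam,im,z=.013,box=(.3,.72,-.45,.45),amin=12):
    """brass pieces lying at height z: centroid, yaw of axis (eye at +), length, width, weight"""
    f=im.astype(float); m=((f[...,0]-f[...,2])>45)&((f[...,0]-f[...,2])>.35*f[...,0])
    n,l=cv2.connectedComponents(m.astype(np.uint8)); out=[]
    for i in range(1,n):
        v,u=np.nonzero(l==i)
        if len(u)<amin: continue
        P=np.array([unproj(cam,(a,b),z)[:2] for a,b in zip(u,v)])
        c=P.mean(0)
        if not(box[0]<c[0]<box[1] and box[2]<c[1]<box[3]): continue
        w,V=np.linalg.eigh(np.cov((P-c).T)); a=V[:,1]; t=(P-c)@a
        if (t**3).mean()<0: a=-a; t=-t
        out.append((c,np.degrees(np.arctan2(a[1],a[0])),np.ptp(t)*1e3,np.ptp((P-c)@[-a[1],a[0]])*1e3,len(u)))
    return out
E
cat > b.py <<'E'
from h import *
for c in('top','side'):
    im=snap(c)
    for b in brass(c,im): print(c,np.round(b[0],4),*np.round(b[1:],1))
    for n,z in(('jaw',.13),('tray',.022),('gauge',.03),('scale',.115),('hook',.015)):
        for f in fit(c,n,z): print(c,n,*f)
E
python3 b.py
```

```text
top [ 0.5982 -0.2963] -15.9 50.0 19.9 108.0
top [ 0.5911 -0.1378] 8.9 47.8 20.7 106.0
top [ 0.5927 -0.2104] 0.6 46.3 17.9 106.0
top [ 0.5168 -0.2155] -6.5 74.1 27.7 213.0
top [ 0.5088 -0.1288] -4.3 72.5 27.2 213.0
top [ 0.513  -0.2963] -22.4 49.3 20.6 109.0
top [ 0.4158 -0.216 ] 1.0 73.6 26.7 226.0
top [ 0.4087 -0.1429] 1.7 73.4 26.6 213.0
top [ 0.4211 -0.3002] 22.9 49.0 20.7 107.0
top jaw 0.79 [0.5507 0.4382] [0.5497 0.4378] 24.5 82 45
top jaw 0.6 [0.5472 0.3255] [0.548  0.3256] 7.6 60 34
top tray 0.57 [0.4218 0.0501] [0.4218 0.0501] 88.9 150 123
top gauge 0.61 [ 0.7421 -0.0049] [ 0.7277 -0.0046] -1.5 210 90
top scale 0.6 [0.5624 0.2814] [0.5714 0.2818] 2.8 248 223
top hook 0.43 [ 0.6441 -0.0012] [ 0.6433 -0.0012] -1.0 26 9
side [ 0.5879 -0.1428] 9.4 49.0 19.5 142.0
side [ 0.5054 -0.1328] -4.9 74.1 26.1 303.0
side [ 0.5889 -0.2154] -1.5 48.5 19.6 156.0
side [ 0.5126 -0.2194] -6.6 73.2 26.1 348.0
side [ 0.4045 -0.1475] 1.5 72.9 25.9 355.0
side [ 0.5946 -0.3009] -16.6 48.8 19.8 181.0
side [ 0.4121 -0.2199] -0.0 73.8 25.8 397.0
side [ 0.509  -0.3008] -21.3 47.9 20.0 203.0
side [ 0.4186 -0.3049] 21.9 49.2 18.9 227.0
side jaw 0.7 [0.5424 0.3166] [0.5433 0.3168] 10.5 65 47
side jaw 0.59 [ 0.3777 -0.2494] [ 0.3818 -0.2493] 0.3 63 24
side jaw 0.45 [0.5218 0.3842] [0.5194 0.3837] 11.6 38 20
side jaw 0.41 [ 0.3708 -0.1873] [ 0.3755 -0.1872] 1.5 63 24
side tray 0.65 [0.4165 0.0394] [0.4167 0.0419] 85.4 166 131
side tray 0.57 [ 0.4991 -0.1355] [ 0.5042 -0.1355] 0.8 73 30
side gauge 0.65 [ 0.727  -0.0214] [ 0.7186 -0.0212] -1.6 214 94
side gauge 0.41 [ 0.7863 -0.1552] [ 0.7863 -0.1552] 25.6 73 42
side scale 0.83 [0.5455 0.2432] [0.5554 0.2555] 51.3 377 294
side hook 0.57 [0.6098 0.372 ] [0.6173 0.3801] 47.1 346 341
```

Call:
jog_arm:
  plan:
    - [1, -293, -190, 40, -8]
    - [1, -293, -190, 40, -8]
    - [1, -293, -190, 40, -8]
    - [1, -293, -190, 40, -8]
    - [1, -293, -190, 40, -8]
    - [1, -293, -190, 40, -8]
    - [1, -293, -190, 40, -8]
    - [1, -293, -190, 40, -8]
    - [0.6, -293, -190, 60, -8]
    - [0.5, -293, -190, 80, -8]
    - [0.5, -293, -190, 80, -8]
    - [0.5, -293, -190, 80, -8]

```text
time: 3.7
eef_pos: [0.5474, 0.3252, 0.1518]
orientation: [-0.069, 0.998, 0.0, -0.0]
force: [1.0, -0.1, 0.9]
finger_gap: 0.0642
grip_force: 0.0
```

```bash
python3 -c "
from h import *
p,r=tool();print(p,yaw())
snap('side','jaw1.png',(130,60,290,220),3.5)"
```

```text
[0.5473842  0.32521083 0.15179069] 97.9083253292941
```

View pics/jaw1.png

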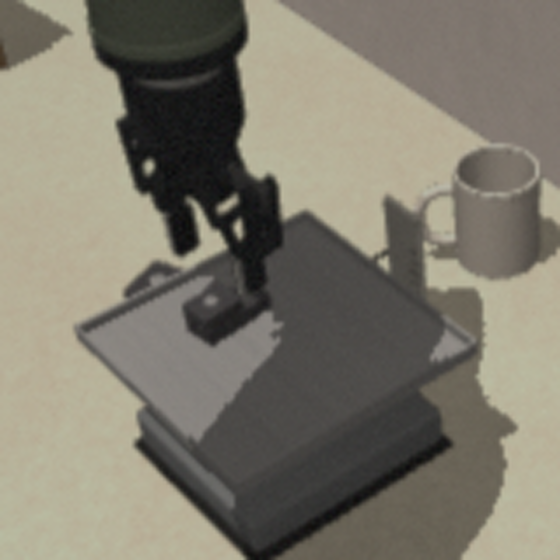

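The fingers straddle the jaw at crop (230,305). Descending to close and lift.

Call:
jog_arm:
  plan:
    - [0.5, 0, 0, 15, 0]
    - [0.5, 0, 0, 34, 0]
    - [0.5, 0, 0, 34, 0]
    - [-1, 0, 0, 34, 0]
    - [-1, 0, 0, 34, 0]
    - [-1, 0, 0, 34, 0]
    - [-1, 0, 0, 34, 0]
    - [-1, 0, 0, 34, 0]
    - [-1, 0, 0, 34, 0]
    - [-1, 0, 0, 20, 0]
    - [-1, 0, 0, -10, 0]
    - [-1, 0, 0, -60, 0]
  force: 60

```text
time: 4.95
eef_pos: [0.5463, 0.3243, 0.2111]
orientation: [-0.069, 0.998, -0.001, -0.002]
force: [0.7, -0.2, -1.0]
finger_gap: 0.0263
grip_force: 61.9
```

Call:
jog_arm:
  plan:
    - [-1, 164, -257, 0, 8]
    - [-1, 164, -257, 0, 8]
    - [-1, 164, -257, 0, 8]
    - [-1, 164, -257, 0, 8]
    - [-1, 164, -257, 0, 8]
    - [-1, 164, -257, 0, 8]
    - [-1, 164, -257, 0, 8]
    - [-1, 164, -257, 50, 8]
    - [-1, 164, -257, 100, 8]
    - [-1, 164, -257, 150, 8]
    - [-1, 164, -257, 180, 8]
    - [-1, 164, -257, 180, 8]

```text
time: 6.15
eef_pos: [0.4192, 0.0481, 0.029]
orientation: [0.0, 1.0, -0.001, -0.002]
force: [-0.4, -0.1, -2.1]
finger_gap: 0.0264
grip_force: 61.8
```

```bash
python3 -c "
from h import *
s=st();p,r=tool(s);print(p,yaw(),s['force'],s['finger_gap'])
for c in('top','side'):
    im=snap(c,c+'_empty.png')
    for d in imaging.spot_point(c,'jaw'): print(c,d['p'],np.round(d['location'],3))
"
```

```text
[0.419222   0.04811505 0.02901514] 89.98498377587072 [-0.4442618  -0.13208228 -2.11439485] 0.026354993067254605
top 0.78 [0.551 0.484 0.001]
side 0.44 [0.422 0.049 0.024]
```

Call:
jog_arm:
  plan:
    - [-1, 0, 0, 13, 0]
    - [-1, 0, 0, 13, 0]
    - [-1, 0, 0, 14, 0]
    - [0.5, 0, 0, 14, 0]
    - [0.5, 0, 0, 14, 0]
    - [0.5, 0, 0, 14, 0]
    - [0.5, 0, 0, 14, 0]
    - [0.5, 0, 0, 0, 0]
    - [0.5, 0, 0, -40, 0]
    - [0.5, 0, 0, -80, 0]
    - [0.0, -40, -40, -80, 4.6]
    - [0.0, -79, -90, -80, 4.6]

```text
time: 7.55
eef_pos: [0.4884, -0.0269, 0.1129]
orientation: [0.041, 0.999, 0.0, 0.001]
force: [-0.6, 1.3, -0.8]
finger_gap: 0.0428
grip_force: 0.0
```

Call:
jog_arm:
  plan:
    - [0.0, 0, -45, 0, 0]
    - [0.0, 0, -91, 20, 0]
    - [0.0, 0, -91, 40, 0]
    - [0.0, 0, -91, 40, 0]
    - [0.0, 0, -91, 40, 0]

```text
time: 8.05
eef_pos: [0.4794, -0.1163, 0.0717]
orientation: [0.04, 0.999, 0.0, -0.0]
force: [-0.3, 0.3, -0.1]
finger_gap: 0.0427
grip_force: 0.0
```

```bash
python3 -c "
from h import *
s=st();p,r=tool(s);print(p,yaw(),s['force'],s['finger_gap'])
for c in('top','side'):
    im=snap(c,c+'_c.png',(200,130,440,300) if c=='top' else (180,180,420,420),3.2 if c=='top' else 2.4)
    for b in brass(c,im): print(c,np.round(b[0],4),*np.round(b[1:],1))
    for d in imaging.spot_point(c,'jaw'): print(c,d['p'],np.round(d['location'],3))
"
```

```text
[ 0.47937485 -0.11630048  0.07170604] 85.38315671265497 [-0.31907154  0.2968448  -0.08321791] 0.04273854317334313
top [ 0.5983 -0.2963] -15.7 50.0 20.3 112.0
top [ 0.5934 -0.2105] -0.1 49.3 17.5 109.0
top [ 0.5871 -0.1382] -171.2 33.1 15.0 62.0
top [ 0.5166 -0.2988] -14.1 44.0 20.7 92.0
top 0.59 [0.551 0.483 0.   ]
top 0.46 [0.422 0.048 0.006]
side [ 0.5869 -0.1438] 9.1 49.0 18.4 114.0
side [ 0.5011 -0.1357] -10.2 72.9 26.5 206.0
side [ 0.5893 -0.2155] -2.3 48.5 20.0 168.0
side [ 0.5131 -0.2195] -6.7 73.5 26.7 365.0
side [ 0.4047 -0.1475] 1.9 73.3 26.6 378.0
side [ 0.5946 -0.3011] -15.5 49.4 19.9 192.0
side [ 0.4125 -0.22  ] 0.3 74.4 26.2 417.0
side [ 0.5091 -0.3008] -21.2 49.7 20.4 218.0
side [ 0.4187 -0.305 ] 21.8 50.0 19.5 250.0
side 0.25 [ 0.503 -0.256 -0.001]
```

View pics/side_c.png

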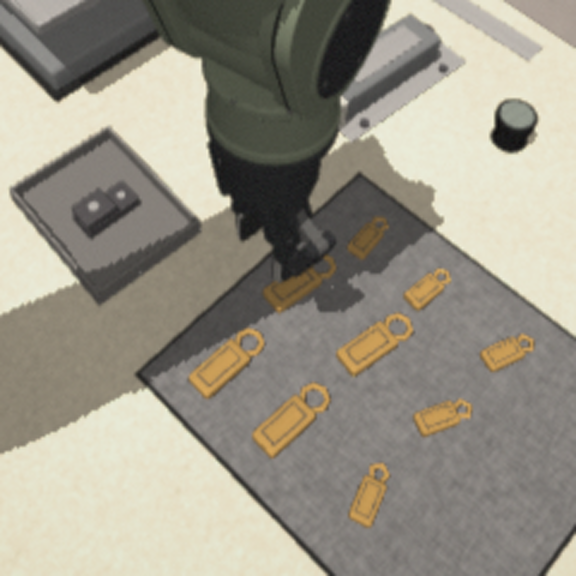

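The jaw lies in the tray at crop (105,205), and the gripper stands behind fob C, 20 mm short. Correcting that, then descending.

Call:
jog_arm:
  plan:
    - [0.0, -21.5, -12.5, 0, 0]
    - [0.0, -21.5, -12.5, 20, 0]
    - [0.0, -21.5, -12.5, 40, 0]
    - [0.0, -21.5, -12.5, 55, 0]
    - [0.0, -21.5, -12.5, 66, 0]
    - [0.0, -21.5, -12.5, 66, 0]
    - [-1, -21.5, -12.5, 66, 0]
    - [-1, -21.5, -12.5, 66, 0]
    - [-1, -21.5, -12.5, 66, 0]
    - [-1, -21.5, -12.5, 66, 0]
    - [-1, -21.5, -12.5, 66, 0]
  force: 80

```text
time: 9.35
eef_pos: [0.5, -0.1314, 0.0064]
orientation: [0.041, 0.999, -0.0, 0.0]
force: [-1.3, 1.1, 5.5]
finger_gap: 0.0235
grip_force: 78.9
```

Call:
jog_arm:
  plan:
    - [-1, 0, 0, -20, -4.6]
    - [-1, 0, 0, -50, -4.6]
    - [-1, 0, 0, -80, -4.6]
    - [-1, 0, 0, -80, -4.6]
    - [-1, 0, 0, -80, -4.6]

```text
time: 9.85
eef_pos: [0.4999, -0.1318, 0.086]
orientation: [0.001, 1.0, -0.0, 0.001]
force: [-0.2, -0.4, -1.5]
finger_gap: 0.0237
grip_force: 79.1
```

```bash
python3 -c "
from h import *
s=st();p,r=tool(s);print(p,yaw(),s['force'],s['finger_gap'])
for c in('top','side'):
    im=snap(c,c+'_d.png',(200,130,440,300) if c=='top' else (180,160,420,340),3.2)
    for b in brass(c,im,.1): print(c,np.round(b[0],4),*np.round(b[1:],1))
"
```

```text
[ 0.4999307  -0.13176741  0.0860458 ] 89.89131122309591 [-0.24088565 -0.42211335 -1.52438326] 0.023676898584969647
top [ 0.5916 -0.2721] -13.0 46.4 18.7 107.0
top [ 0.5893 -0.1922] -0.7 40.3 16.1 94.0
top [ 0.5805 -0.1253] -171.2 30.6 13.9 62.0
top [ 0.4038 -0.1293] 12.7 51.1 26.0 139.0
side [ 0.5425 -0.1756] 10.3 43.7 13.6 85.0
side [ 0.4829 -0.1359] 28.2 39.5 26.7 125.0
side [ 0.5442 -0.2377] -2.0 43.2 18.0 168.0
side [ 0.4765 -0.2413] -6.7 65.4 23.8 365.0
side [ 0.379  -0.1776] -0.2 65.5 24.4 366.0
side [ 0.5491 -0.3139] -15.7 44.0 17.7 193.0
side [ 0.3869 -0.2417] 0.3 66.2 23.3 417.0
side [ 0.4729 -0.3136] -21.2 44.2 17.9 217.0
side [ 0.3923 -0.3174] 21.4 44.6 17.6 252.0
```

View pics/side_d.png

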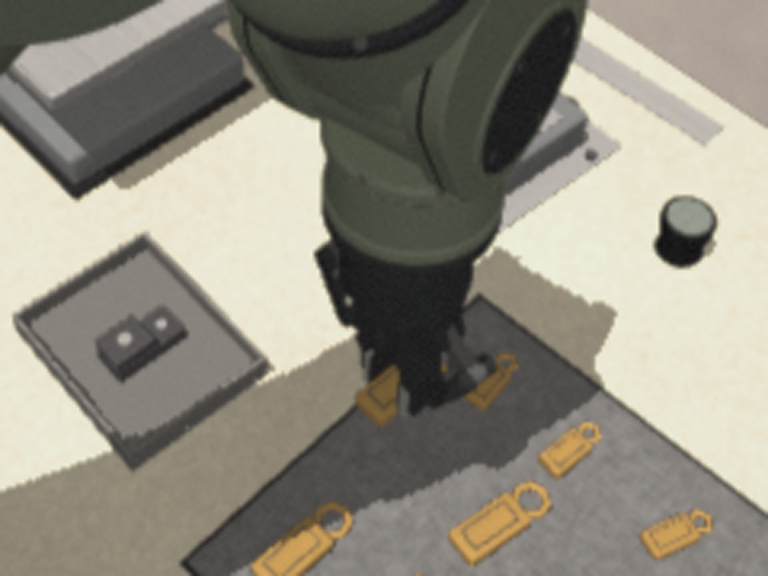

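The fob is held level at crop (380,395), and the tray holds the jaw. Moving above the gauge pin.

Call:
jog_arm:
  plan:
    - [-1, -30, 40, 0, 0]
    - [-1, -60, 80, 0, 0]
    - [-1, -90, 115, 0, 0]
    - [-1, -99.5, 131, 0, 0]
    - [-1, -99.5, 131, 15, 0]
    - [-1, -99.5, 131, 30, 0]
    - [-1, -99.5, 131, 34, 0]
    - [-1, -99.5, 131, 34, 0]
    - [-1, -99.5, 131, 34, 0]

```text
time: 10.85
eef_pos: [0.5994, -0.001, 0.0515]
orientation: [0.001, 1.0, -0.0, 0.0]
force: [0.8, 1.6, -1.2]
finger_gap: 0.0236
grip_force: 79.2
```

```bash
python3 -c "
from h import *
s=st();p,r=tool(s);print(p,yaw(),s['force'],s['finger_gap'])
im=snap('side'); c=proj('side',[.63,0,.03]).astype(int);print(c)
for n in('hook','fob1','gauge'):
    for d in imaging.spot_point('side',n): print(n,d['p'],np.round(d['location'],3),proj('side',d['location']))
a=im[c[1]-45:c[1]+45,c[0]-60:c[0]+60]
im=snap('top'); c=proj('top',[.63,0,.03]).astype(int);print(c)
for n in('hook','fob1','gauge'):
    for d in imaging.spot_point('top',n): print(n,d['p'],np.round(d['location'],3))
b=im[c[1]-45:c[1]+45,c[0]-60:c[0]+60]
o=cv2.resize(np.vstack([a,b]),None,fx=3.3,fy=3.3,interpolation=cv2.INTER_CUBIC);o=np.hstack([o[:297],o[297:]])
cv2.imwrite('pics/hk1.png',o[:,:,::-1])
"
```

```text
[ 0.59943669 -0.00101969  0.05153822] 89.88285435144694 [ 0.75687852  1.55714881 -1.16376381] 0.023624417950094043
[302 227]
hook 0.54 [ 0.637 -0.003  0.02 ] [305.36095175 228.83804716]
fob1 0.93 [ 0.404 -0.141  0.   ] [270.99095526 331.97480703]
fob1 0.88 [ 0.406 -0.224 -0.   ] [298.71415881 360.83102734]
fob1 0.74 [ 0.509 -0.216  0.002] [331.60423647 325.61416245]
fob1 0.62 [ 0.602 -0.006  0.044] [296.09857553 230.93060992]
gauge 0.8 [ 0.663  0.003 -0.001] [310.86926908 227.2564705 ]
[290 197]
fob1 0.51 [ 0.507 -0.215  0.007]
gauge 0.65 [0.562 0.28  0.138]
```

View pics/hk1.png

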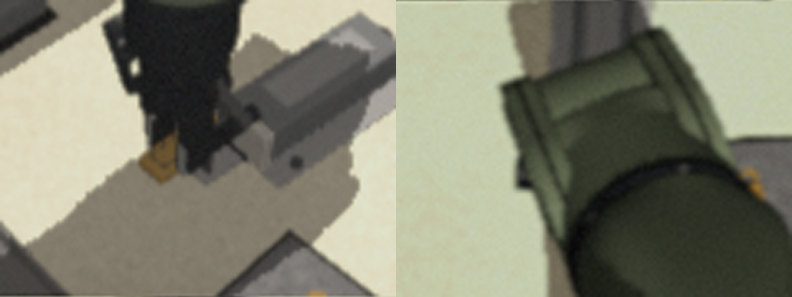

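The fob's near corner is at side-view pixel ~(290,237). The eye and pin are hidden behind the finger, so I'll check against geometry using the earlier clear picture of the pin.

```bash
python3 -c "
from h import *
for dy in(-13,13):
  for z in(.048,.06): print('near',dy,z,proj('side',[.5995-.026,-.001+dy/1e3,z]))
o=[]
for c,w in(('side',(290,205,335,245)),('top',(270,175,310,215))):
    im=cv2.imread('pics/'+c+'0.png'); im=cv2.resize(im,(560,420),interpolation=cv2.INTER_AREA)
    if c=='side': im=cv2.imread('pics/side_empty.png')
    print(c,'pin top',proj(c,[.6355,0,.034]),'base',proj(c,[.6355,0,.006]),'mouth',proj(c,[.664,0,.006]))
    a=im[w[1]:w[3],w[0]:w[2]]; o.append(cv2.resize(a,(390,390),interpolation=cv2.INTER_NEAREST))
cv2.imwrite('pics/pin.png',np.hstack(o))
"
```

```text
near -13 0.048 [289.78704265 238.47126201]
near -13 0.06 [289.90091093 235.37178432]
near 13 0.048 [282.36140715 231.86523143]
near 13 0.06 [282.40251394 228.74419876]
side pin top [304.42380199 224.949391  ] base [303.8702484  231.93078857] mouth [311.98398711 226.00846157]
top pin top [290.2198824 195.3990576] base [289.93050249 196.53848845] mouth [289.98881394 186.82431987]
```

View pics/pin.png

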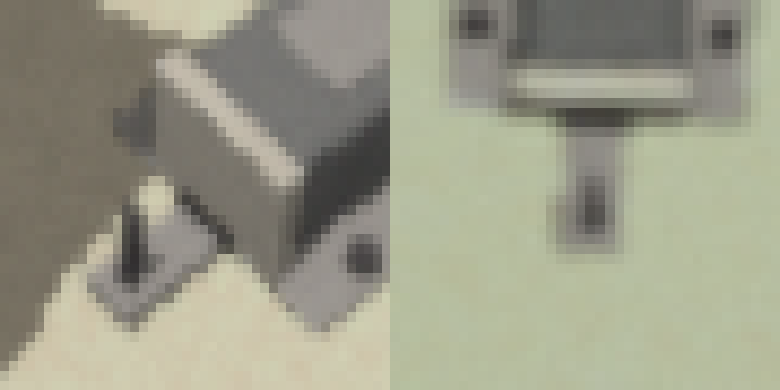

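Call:
jog_arm:
  plan:
    - [-1, 0, 0, 10, 0]
    - [-1, 0, 0, 16, 0]
    - [-1, 0, 0, 20, 0]
    - [-1, 0, 0, 21, 0]
    - [-1, 0, 0, 21, 0]
    - [-1, 0, 0, 21, 0]

```text
time: 11.85
eef_pos: [0.5995, -0.0006, 0.0305]
orientation: [0.001, 1.0, -0.0, 0.0]
force: [0.8, 0.3, -1.6]
finger_gap: 0.0235
grip_force: 79.2
```

```bash
python3 -c "
from h import *
F=[]
for i in range(4):
    imaging.capture('side'); s=st(); F.append(s['force'])
print(np.round(F,2),tool(s)[0],s['torque'])"
```

```text
[[ 0.34  0.49 -0.7 ]
 [ 0.26 -0.15 -1.5 ]
 [-0.18 -0.56 -1.01]
 [-0.33  0.63 -1.49]] [ 0.59949854 -0.00066779  0.03050249] [-0.04248217  0.03048944 -0.01717455]
```

Call:
jog_arm:
  plan:
    - [-1, 0, 0, 5, 0]
    - [-1, 0, 0, 10, 0]
    - [-1, 0, 0, 14, 0]
    - [-1, 0, 0, 14, 0]
    - [-1, 5, 0, 14, 0]
    - [-1, 10, 0, 14, 0]
    - [-1, 15, 0, 14, 0]
    - [-1, 20, 0, 14, 0]
    - [-1, 25, 0, 14, 0]
    - [-1, 25, 0, 14, 0]
    - [-1, 25, 0, 14, 0]

```text
time: 13.15
eef_pos: [0.5747, -0.0007, 0.0165]
orientation: [0.001, 1.0, -0.0, 0.0]
force: [4.7, 0.4, -1.4]
finger_gap: 0.0233
grip_force: 79.1
```

```bash
python3 -c "
from h import *
F=[]
for i in range(4):
    im=snap('side','pull1.png',(260,190,360,265),7) if i==3 else snap('side'); s=st(); F.append(s['force'])
print(np.round(np.mean(F,0),2),tool(s)[0],s['finger_gap'])
for d in imaging.spot_point('side','hook'): print(d['p'],np.round(d['location'],3))"
```

```text
[ 4.11 -0.38 -1.07] [ 0.57458098 -0.00068111  0.01632026] 0.023731572037144533
0.55 [ 0.616 -0.004  0.022]
```

View pics/pull1.png

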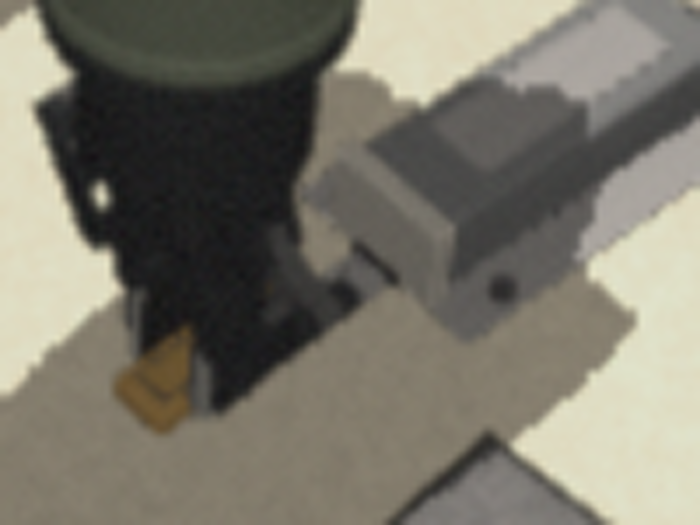

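It is hooked and pulling. The blade's first black line is at crop (345,295), about 20 mm short of the mouth at (375,262).

Call:
jog_arm:
  plan:
    - [-1, 5, 0, 0, 0]
    - [-1, 10, 0, 0, 0]
    - [-1, 14, 0, 0, 0]
    - [-1, 18, 0, 0, 0]
    - [-1, 21, 0, 0, 0]
    - [-1, 22, 0, 0, 0]
    - [-1, 22, 0, 0, 0]
    - [-1, 22, 0, 0, 0]

```text
time: 14.2
eef_pos: [0.5533, -0.0001, 0.0165]
orientation: [0.001, 1.0, 0.0, 0.001]
force: [8.5, 2.3, -2.4]
finger_gap: 0.024
grip_force: 79.1
```

```bash
python3 -c "
from h import *
F=[]
for i in range(10):
    im=snap('side','pull2.png',(270,195,330,240),13) if i==9 else snap('side'); s=st(); F.append(s['force'])
print(np.round(np.mean(F,0),2),np.std(F,0),tool(s)[0],s['finger_gap'],s['time'])
for d in imaging.spot_point('side','hook'): print(d['p'],np.round(d['location'],3))"
```

```text
[ 8.36  1.78 -1.81] [0.57532473 0.53676046 0.4932825 ] [ 5.53288881e-01 -1.66109995e-04  1.64722397e-02] 0.02341699006421858 14.7
0.57 [ 0.594 -0.001  0.019]
```

View pics/pull2.png

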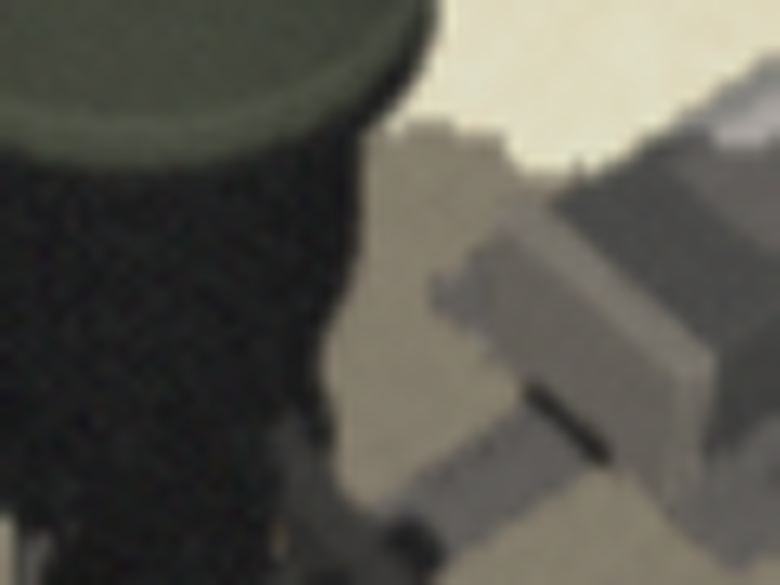

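The dark strip at the mouth (565,425) may be the slot or the line. By force the draw is about 38.8 mm, and by kinematics about 41.7 mm. Pulling 2.5 mm more and measuring.

Call:
jog_arm:
  plan:
    - [-1, 1.5, 0, 0, 0]
    - [-1, 2.5, 0, 0, 0]
    - [-1, 2.5, 0, 0, 0]
    - [-1, 2.5, 0, 0, 0]

```text
time: 15.15
eef_pos: [0.5509, -0.0001, 0.0165]
orientation: [0.001, 1.0, 0.0, 0.001]
force: [10.3, 2.3, -2.6]
finger_gap: 0.0235
grip_force: 79.1
```

```bash
python3 -c "
from h import *
F=[];I=[]
for i in range(20):
    I.append(snap('side').astype(float)); s=st(); F.append(s['force'])
print(np.round(np.mean(F,0),2),tool(s)[0],s['finger_gap'],s['time'])
a=np.mean(I,0)[215:240,295:330]
b=cv2.imread('pics/side_empty.png')[:,:,::-1][215:240,295:330]
o=np.hstack([cv2.resize(x.astype(np.uint8),None,fx=11,fy=11,interpolation=cv2.INTER_NEAREST) for x in(a,b)])
cv2.imwrite('pics/pull3.png',np.clip(o.astype(float)*1.6,0,255).astype(np.uint8)[:,:,::-1])"
```

```text
[ 8.87  1.8  -2.12] [ 5.50909030e-01 -8.55425710e-05  1.65003251e-02] 0.023531794207137295 16.15
```

View pics/pull3.png

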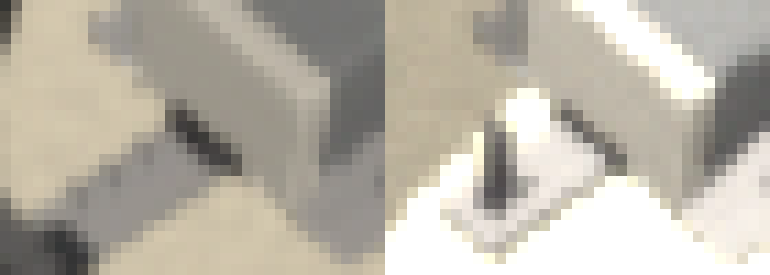

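Averaged picture: the dark strip at the mouth (205,138) is thicker than with the blade home, so the first line stands just at the mouth (force gives 41 mm). Holding.

Call:
jog_arm:
  plan:
    - [-1, 0, 0, 0, 0]
    - [-1, 0, 0, 0, 0]
    - [-1, 0, 0, 0, 0]
    - [-1, 0, 0, 0, 0]
    - [-1, 0, 0, 0, 0]
    - [-1, 0, 0, 0, 0]
    - [-1, 0, 0, 0, 0]
    - [-1, 0, 0, 0, 0]
    - [-1, 0, 0, 0, 0]
    - [-1, 0, 0, 0, 0]
    - [-1, 0, 0, 0, 0]
    - [-1, 0, 0, 0, 0]

```text
time: 17.35
eef_pos: [0.5509, -0.0001, 0.0165]
orientation: [0.001, 1.0, 0.0, 0.001]
force: [9.1, 1.3, -1.7]
finger_gap: 0.0234
grip_force: 79.1
```

Call:
jog_arm:
  plan:
    - [-1, 0, 0, 0, 0]
    - [-1, 0, 0, 0, 0]
    - [-1, 0, 0, 0, 0]
    - [-1, 0, 0, 0, 0]
    - [-1, 0, 0, 0, 0]
    - [-1, 0, 0, 0, 0]
    - [-1, 0, 0, 0, 0]
    - [-1, 0, 0, 0, 0]
    - [-1, 0, 0, 0, 0]
    - [-1, 0, 0, 0, 0]
    - [-1, 0, 0, 0, 0]
    - [-1, 0, 0, 0, 0]

```text
time: 18.55
eef_pos: [0.5509, -0.0001, 0.0165]
orientation: [0.001, 1.0, 0.0, 0.001]
force: [9.3, 2.6, -2.2]
finger_gap: 0.0234
grip_force: 79.1
```

Call:
jog_arm:
  plan:
    - [-1, 0, 0, 0, 0]
    - [-1, 0, 0, 0, 0]
    - [-1, 0, 0, 0, 0]
    - [-1, 0, 0, 0, 0]
    - [-1, 0, 0, 0, 0]
    - [-1, 0, 0, 0, 0]
    - [-1, 0, 0, 0, 0]
    - [-1, 0, 0, 0, 0]
    - [-1, 0, 0, 0, 0]
    - [-1, 0, 0, 0, 0]
    - [-1, 0, 0, 0, 0]
    - [-1, 0, 0, 0, 0]

```text
time: 19.75
eef_pos: [0.5509, -0.0001, 0.0165]
orientation: [0.001, 1.0, 0.0, 0.001]
force: [9.4, 1.3, -2.0]
finger_gap: 0.0233
grip_force: 79.1
```

```bash
python3 -c "
from h import *
F=[]
for i in range(8):
    im=snap('side'); s=st(); F.append(s['force'])
print(np.round(np.mean(F,0),2),tool(s)[0],s['finger_gap'],s['time'])
print(im[224:232,308:318].mean(2).astype(int))"
```

```text
[ 8.56  1.7  -2.24] [ 5.50897128e-01 -7.85151893e-05  1.64887020e-02] 0.023569805249441814 20.15
[[120 113  80  73  90  92  94  93  93  95]
 [120 114  63  46  65  88  92  93  95  94]
 [118 105  64  39  38  65  88  93  94  91]
 [102  92  81  60  28  37  62  77  90  92]
 [ 81  90  89  83  57  39  44  51  80  90]
 [ 83  91  91  90  84  58  44  39  55  90]
 [ 88  91  92  92  91  81  68  67  58  89]
 [ 91  91  92  94  91  90  97 106 107  99]]
```

Call:
jog_arm:
  plan:
    - [-1, 1, 0, 0, 0]
    - [-1, 2, 0, 0, 0]
    - [-1, 2, 0, 0, 0]
    - [-1, 2, 0, 0, 0]
    - [-1, 2, 0, 0, 0]
    - [-1, 2, 0, 0, 0]
    - [-1, 2, 0, 0, 0]
    - [-1, 2, 0, 0, 0]
    - [-1, 2, 0, 0, 0]
    - [-1, 2, 0, 0, 0]
    - [-1, 2, 0, 0, 0]
    - [-1, 2, 0, 0, 0]

```text
time: 21.35
eef_pos: [0.549, -0.0, 0.0165]
orientation: [0.001, 1.0, 0.0, 0.001]
force: [9.4, 2.0, -1.9]
finger_gap: 0.0235
grip_force: 79.1
```

Call:
jog_arm:
  plan:
    - [-1, 0, 0, 0, 0]
    - [-1, 0, 0, 0, 0]
    - [-1, 0, 0, 0, 0]
    - [-1, 0, 0, 0, 0]
    - [-1, 0, 0, 0, 0]
    - [-1, 0, 0, 0, 0]
    - [-1, 0, 0, 0, 0]
    - [-1, 0, 0, 0, 0]
    - [-1, 0, 0, 0, 0]
    - [-1, 0, 0, 0, 0]
    - [-1, 0, 0, 0, 0]
    - [-1, 0, 0, 0, 0]

```text
time: 22.55
eef_pos: [0.549, -0.0, 0.0165]
orientation: [0.001, 1.0, 0.0, 0.001]
force: [9.6, 1.8, -1.7]
finger_gap: 0.0235
grip_force: 79.1
```

Call:
jog_arm:
  plan:
    - [-1, 0, 0, 0, 0]
    - [-1, 0, 0, 0, 0]
    - [-1, 0, 0, 0, 0]
    - [-1, 0, 0, 0, 0]
    - [-1, 0, 0, 0, 0]
    - [-1, 0, 0, 0, 0]
    - [-1, 0, 0, 0, 0]
    - [-1, 0, 0, 0, 0]
    - [-1, 0, 0, 0, 0]
    - [-1, 0, 0, 0, 0]
    - [-1, 0, 0, 0, 0]
    - [-1, 0, 0, 0, 0]

```text
time: 23.75
eef_pos: [0.549, -0.0, 0.0165]
orientation: [0.001, 1.0, 0.0, 0.001]
force: [9.7, 2.9, -1.9]
finger_gap: 0.0236
grip_force: 79.1
```

Call:
jog_arm:
  plan:
    - [-1, -5, 0, 0, 0]
    - [-1, -10, 0, 0, 0]
    - [-1, -15, 0, 0, 0]
    - [-1, -20, 0, 0, 0]
    - [-1, -25, 0, 0, 0]
    - [-1, -30, 0, 0, 0]
    - [-1, -35, 0, 0, 0]
    - [-1, -40, 0, 0, 0]
    - [-1, -45, 0, 0, 0]
    - [-1, -48, 0, 0, 0]
    - [-1, -48.5, 0, 0, 0]
    - [-1, -48.5, 0, 0, 0]

```text
time: 24.95
eef_pos: [0.5961, -0.0006, 0.0162]
orientation: [0.001, 1.0, -0.0, -0.0]
force: [-0.7, 0.2, -0.6]
finger_gap: 0.0235
grip_force: 79.2
```

```bash
python3 -c "
from h import *
F=[]
for i in range(6):
    im=snap('side'); s=st(); F.append(s['force'])
print(np.round(np.mean(F,0),2),tool(s)[0],s['finger_gap'],s['time'])"
```

```text
[-0.05 -0.05 -1.53] [ 0.59632618 -0.00063297  0.01634455] 0.023365943924082963 25.25
```

Held at about 41–43 mm and the blade is home again. Unhooking upward and carrying the fob to the pan.

Call:
jog_arm:
  plan:
    - [-1, 0, 0, -10, 0]
    - [-1, 0, 0, -25, 0]
    - [-1, 0, 0, -60, 0]
    - [-1, 0, 0, -110, 0]
    - [-1, 0, 0, -160, 0]
    - [-1, 0, 0, -175, 0]
    - [-1, 8, 50, -175, 0]
    - [-1, 8, 100, -175, 0]
    - [-1, 8, 150, -175, 0]
    - [-1, 8, 200, -175, 0]
    - [-1, 8, 250, -175, 0]
    - [-1, 8, 290, -175, 0]

```text
time: 26.45
eef_pos: [0.588, 0.2925, 0.1929]
orientation: [-0.0, 1.0, 0.001, 0.0]
force: [-0.3, -0.1, -1.5]
finger_gap: 0.0233
grip_force: 79.2
```

```bash
python3 -c "
from h import *
s=st();print(tool(s)[0],yaw(),s['force'],s['finger_gap'],s['time'])
im=snap('top')
for n in('hook','pan_floor','gauge'):
    for d in imaging.spot_point('top',n): print(n,d['p'],np.round(d['location'],3))
for b in brass('top',im): print(np.round(b[0],4),*np.round(b[1:],1))
im=snap('side','side_f.png')
for n in('hook','pan_floor','scale'):
    for d in imaging.spot_point('side',n): print(n,d['p'],np.round(d['location'],3))
for b in brass('side',im): print(np.round(b[0],4),*np.round(b[1:],1))
"
```

```text
[0.58795458 0.29251556 0.19288249] 90.00764354014574 [-0.33365986 -0.07137597 -1.4516326 ] 0.023300183597426576 26.45
hook 0.51 [ 0.63  -0.001  0.021]
pan_floor 0.6 [0.562 0.28  0.135]
gauge 0.97 [ 0.663  0.    -0.004]
[ 0.5984 -0.2964] -16.0 50.0 20.6 113.0
[ 0.5916 -0.1374] 8.8 49.4 20.9 115.0
[ 0.5929 -0.2104] -0.8 49.4 20.2 112.0
[ 0.5172 -0.2156] -6.0 75.1 27.9 226.0
[ 0.5131 -0.2965] -22.0 50.4 21.2 117.0
[ 0.4162 -0.2162] 0.5 73.5 26.4 230.0
[ 0.4083 -0.1433] 3.0 74.0 27.6 229.0
[ 0.4212 -0.3   ] 21.6 50.0 20.8 115.0
hook 0.44 [ 0.635 -0.002  0.021]
pan_floor 0.95 [0.56  0.284 0.134]
scale 0.82 [ 0.559  0.284 -0.005]
scale 0.68 [ 0.376  0.179 -0.002]
[ 0.588  -0.1428] 9.1 49.0 19.4 143.0
[ 0.5889 -0.2154] -1.5 48.5 19.6 156.0
[ 0.5126 -0.2194] -6.4 73.5 26.1 349.0
[ 0.4046 -0.1475] 1.4 73.2 26.0 360.0
[ 0.5948 -0.3009] -16.1 48.8 19.8 184.0
[ 0.4121 -0.2199] -0.3 74.0 26.0 401.0
[ 0.5092 -0.3007] -21.3 49.6 20.0 207.0
[ 0.4188 -0.3049] 21.6 49.2 18.8 230.0
```

Call:
jog_arm:
  plan:
    - [-1, 0, 45.5, 0, 0]
    - [-1, 0, 45.5, 25, 0]
    - [-1, 0, 45.5, 45, 0]
    - [-1, 0, 45.5, 51, 0]
    - [-1, 0, 45.5, 51, 0]
    - [0, 0, 45.5, 51, 0]
    - [0, 0, 45.5, 51, 0]
    - [0, 0, 45.5, 51, 0]
    - [0, 0, 45.5, 51, 0]
    - [0, 0, 45.5, 30, 0]
    - [0, 0, 45.5, -10, 0]
    - [0, 0, 45.5, -10, 0]

```text
time: 28.05
eef_pos: [0.5903, 0.3359, 0.2062]
orientation: [0.001, 1.0, 0.002, 0.003]
force: [-0.1, 0.4, -0.1]
finger_gap: 0.0426
grip_force: 0.0
```

Call:
jog_arm:
  plan:
    - [0, 188, -483, 0, -1.6]
    - [0, 188, -483, 0, -1.6]
    - [0, 188, -483, 0, -1.6]
    - [0, 188, -483, 0, -1.6]
    - [0, 188, -483, 0, -1.6]
    - [0, 188, -483, 0, -1.6]
    - [0, 188, -483, 0, -1.6]
    - [0, 188, -483, 0, -1.6]
    - [0, 188, -483, 0, -1.6]
    - [0, 188, -483, 30, -1.6]
    - [0, 188, -483, 70, -1.6]
    - [0, 188, -483, 110, -1.6]

```text
time: 29.25
eef_pos: [0.3993, -0.1508, 0.0907]
orientation: [-0.011, 1.0, -0.001, 0.001]
force: [2.1, -0.7, -1.6]
finger_gap: 0.0427
grip_force: 0.0
```

```bash
cat > chk.py <<'E'
from h import *
s=st();p=tool(s)[0];print(p.round(4),yaw().round(1),s['force'].round(1),s['finger_gap'].round(4),s['time'])
I=[]
for c in('top','side'):
    im=snap(c);I.append(im)
    for b in brass(c,im): print(c,np.round(b[0],4),*np.round(b[1:],1))
for d in imaging.spot_point('side','pan_floor')[:1]: print('pan',np.round(d['location'],4))
np.save('last.npy',I[1])
a,b=I[0][150:320,110:440],I[1][90:420,130:460]
o=np.hstack([cv2.resize(a,(400,206)),cv2.resize(b,(400,400))[:206]]) if 0 else cv2.resize(b,(600,600))
cv2.imwrite('pics/last.png',o[:,:,::-1])
E
python3 chk.py
```

```text
Traceback (most recent call last):
  File "chk.py", line 2, in <module>
    s=st();p=tool(s)[0];print(p.round(4),yaw().round(1),s['force'].round(1),s['finger_gap'].round(4),s['time'])
                                                                            ^^^^^^^^^^^^^^^^^^^^^
AttributeError: 'float' object has no attribute 'round'
```

```bash
sed -i "s/s\['finger_gap'\].round(4)/s['finger_gap']/" chk.py; python3 chk.py; python3 -c "
from h import *
e=cv2.imread('pics/side_f.png');l=np.load('last.npy')[:,:,::-1]
for x in(-.1025,.1025):
  for y in(-.1025,.1025): print(x,y,[proj('side',[.56+x,.283+y,z]).round(1) for z in(.144,.129,.076)])
o=np.hstack([cv2.resize(k[80:230,120:280],(400,375),interpolation=cv2.INTER_CUBIC) for k in(e,l)])
cv2.imwrite('pics/pan1.png',o)"
```

```text
[ 0.3993 -0.1508  0.0907] 91.2 [ 2.1 -0.7 -1.6] 0.04269017485352186 29.25
top [0.6076 0.3683] -0.2 81.5 29.0 246.0
top [ 0.5982 -0.2963] -16.0 49.9 20.4 111.0
top [ 0.593  -0.2104] -0.7 46.6 20.2 109.0
top [ 0.5866 -0.1381] 9.5 32.3 14.8 58.0
top [ 0.5171 -0.2156] -5.6 74.8 27.8 221.0
top [ 0.5129 -0.2965] -21.7 49.3 20.8 115.0
top [ 0.4416 -0.2168] 16.4 31.8 25.2 63.0
top [ 0.4206 -0.1443] -39.7 39.1 24.2 68.0
side [ 0.5867 -0.1438] 9.3 49.0 18.4 116.0
side [ 0.5892 -0.2155] -2.0 48.6 20.2 168.0
side [ 0.5132 -0.2195] -7.0 73.5 27.2 369.0
side [ 0.5947 -0.3012] -15.9 49.4 19.9 194.0
side [ 0.393  -0.1489] -6.0 51.0 29.7 239.0
side [ 0.4123 -0.22  ] 0.3 74.4 26.2 417.0
side [ 0.5092 -0.3008] -20.8 49.6 20.5 218.0
side [ 0.4185 -0.305 ] 21.7 50.0 19.8 253.0
pan [0.5599 0.2839 0.1171]
-0.1025 -0.1025 [array([195.1, 188.8]), array([196.2, 193.3]), array([199.6, 208.4])]
-0.1025 0.1025 [array([149.5, 144.8]), array([150.9, 149.3]), array([155.7, 164.6])]
0.1025 -0.1025 [array([264.1, 149.3]), array([264.2, 153.9]), array([264.7, 169.2])]
0.1025 0.1025 [array([215.8, 112.4]), array([216.4, 116.9]), array([218.5, 132.2])]
```

View pics/pan1.png

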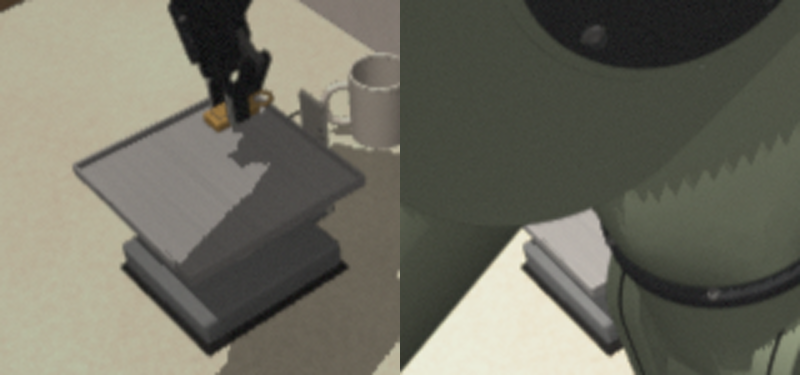

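The left view shows the fob on the empty pan's far corner; in the right view the arm hides the pan. I'll weigh while the arm is over the pan. Grasping fob A.

Call:
jog_arm:
  plan:
    - [0, -1, 5.5, 20, 0]
    - [0, -1, 5.5, 50, 0]
    - [0, -1, 5.5, 75, 0]
    - [0, -1, 5.5, 84.5, 0]
    - [0, -1, 5.5, 84.5, 0]
    - [0, -1, 5.5, 84.5, 0]
    - [-1, -1, 5.5, 84.5, 0]
    - [-1, -1, 5.5, 84.5, 0]
    - [-1, -1, 5.5, 84.5, 0]
    - [-1, -1, 5.5, 84.5, 0]
    - [-1, -1, 5.5, 84.5, 0]
    - [-1, -1, 5.5, 50, 0]

```text
time: 30.6
eef_pos: [0.4008, -0.1419, 0.0405]
orientation: [-0.013, 1.0, 0.0, -0.001]
force: [-0.2, -0.1, -0.1]
finger_gap: 0.0226
grip_force: 79.7
```

Call:
jog_arm:
  plan:
    - [-1, 0, 0, -50, 1]
    - [-1, 0, 0, -100, 1]
    - [-1, 0, 0, -150, 1]
    - [-1, 0, 0, -150, 1]
    - [-1, 0, 0, -150, 1]

```text
time: 31.1
eef_pos: [0.4012, -0.1428, 0.1925]
orientation: [-0.004, 1.0, -0.001, 0.001]
force: [0.3, -0.7, -1.9]
finger_gap: 0.0225
grip_force: 79.7
```

Call:
jog_arm:
  plan:
    - [-1, -99, 481, 0, 0]
    - [-1, -99, 481, 0, 0]
    - [-1, -99, 481, 0, 0]
    - [-1, -99, 481, 0, 0]
    - [-1, -99, 481, 0, 0]
    - [-1, -99, 481, 0, 0]
    - [-1, -99, 481, 0, 0]
    - [-1, -99, 481, 0, 0]
    - [-1, -99, 481, 0, 0]
    - [-1, -99, 481, 0, 0]
    - [-1, -99, 481, 0, 0]
    - [-1, -99, 481, 0, 0]

```text
time: 32.3
eef_pos: [0.495, 0.3397, 0.1894]
orientation: [-0.005, 1.0, -0.001, -0.001]
force: [-0.3, -0.4, -1.5]
finger_gap: 0.0226
grip_force: 79.7
```

```bash
cat > pan.py <<'E'
from h import *
# sink of the pan from the side view: template of the rim edge corners in the empty picture, tracked along the sinking path
def sink(n=5):
    im=np.mean([snap('side').astype(float) for _ in range(n)],0)
    g=cv2.cvtColor(im.astype(np.float32),cv2.COLOR_RGB2GRAY)
    return g
def prof(g,x,y,zs,w=.0):
    return np.array([cv2.remap(g,*[np.float32([[k]]) for k in proj('side',[x,y,z])],cv2.INTER_LINEAR)[0,0] for z in zs])
zs=np.arange(.03,.16,.0005)
def edges(g,side):
    """height of the strongest edges along verticals through front (-x) / right (-y) rim sides"""
    out=[]
    for t in np.linspace(-.07,.07,15):
        x,y=(.56-.1055,.283+t) if side=='front' else (.56+t,.283-.1055)
        out.append(prof(g,x,y,zs))
    return np.array(out)
E
cat > p1.py <<'E'
from pan import *
e=cv2.cvtColor(cv2.imread('pics/side_f.png'),cv2.COLOR_BGR2GRAY).astype(np.float32)
g=sink(); np.save('g2.npy',g)
for side in('front','right'):
    for k in(e,g):
        m=np.median(edges(k,side),0); print(side,m[::10].astype(int))
s=st();print(tool(s)[0],yaw(),s['finger_gap'])
print([d['location'].round(4) if hasattr(d['location'],'round') else d['location'] for d in imaging.spot_point('side','pan_floor')[:1]])
E
python3 p1.py
```

```text
front [128  83  49  37  41  53  62  67  69  76  87  99 103 104 103 104 105 128
 171 164 137 101 100 118 132 134]
front [127  83  49  37  42  53  62  66  70  76  87  99 103 104 103  96  81 102
  97 101 118 130 133 133 131 132]
right [39 21 26 44 50 50 51 54 59 60 59 59 58 59 58 58 58 58 58 57 62 65 67 74
 76 76]
right [38 22 27 43 50 51 52 54 59 60 59 58 59 58 58 58 58 62 65 68 75 76 76 77
 76 76]
[0.49592629 0.33861863 0.19121206] 90.45263465643754 0.022501716263733106
[[0.5591, 0.2835, 0.1192]]
```

Call:
jog_arm:
  plan:
    - [-1, 0, 0, 30, 0]
    - [-1, 0, 0, 50, 0]
    - [-1, 0, 0, 65, 0]
    - [-1, 0, 0, 65, 0]
    - [0, 0, 0, 65, 0]
    - [0, 0, 0, 65, 0]
    - [0, 0, 0, 65, 0]
    - [0, 0, 0, 65, 0]
    - [0, 0, 0, 40, 0]
    - [0, 0, 0, 0, 0]
    - [0, 0, 0, 0, 0]

```text
time: 33.7
eef_pos: [0.497, 0.3407, 0.1958]
orientation: [-0.004, 1.0, 0.002, 0.003]
force: [-0.9, -0.2, -0.3]
finger_gap: 0.0425
grip_force: 0.0
```

```bash
cat >> pan.py <<'E'
E0=cv2.cvtColor(cv2.imread('pics/side_f.png'),cv2.COLOR_BGR2GRAY).astype(np.float32)
def shift(g):
    r=[]
    for side,lo,hi in(('right',.122,.158),('front',.112,.15)):
        a=edges(E0,side);b=edges(g,side)
        for i in range(15):
            sel=(zs>lo)&(zs<hi); t=a[i][sel]; t=t-t.mean(); best=[]
            for k in range(0,180):
                idx=np.nonzero(sel)[0]-k
                if idx[0]<0: break
                q=b[i][idx]; q=q-q.mean(); best.append((t@q)/(np.linalg.norm(t)*np.linalg.norm(q)+1e-6))
            k=int(np.argmax(best)); r.append((side,k*.5,best[k]))
    for sd in('right','front'):
        v=[x[1] for x in r if x[0]==sd and x[2]>.8]; print(sd,len(v),np.median(v) if v else None,np.percentile(v,[25,75]) if v else '')
E
cat > p2.py <<'E'
from pan import *
g=sink(); shift(g)
s=st();print(tool(s)[0],yaw(),s['finger_gap'],s['time'])
print([d['location'] for d in imaging.spot_point('side','pan_floor')[:1]])
for c in('top','side'):
    for b in brass(c,snap(c)): print(c,np.round(b[0],4),*np.round(b[1:],1))
E
python3 -c "
from pan import *
shift(np.load('g2.npy'))"; python3 p2.py
```

```text
right 13 15.5 [15. 16.]
front 11 15.5 [11.25 15.75]
right 13 29.0 [28.5 29.5]
front 11 28.0 [24.25 29.25]
[0.49546451 0.33931615 0.19050311] 90.51213513757531 0.04241378428795473 33.95
[[0.5603, 0.2853, 0.1053]]
top [0.5994 0.3643] -179.9 55.2 24.0 161.0
top [ 0.5983 -0.2964] -15.6 50.0 20.9 113.0
top [ 0.5914 -0.1376] 8.0 49.4 20.8 113.0
top [ 0.5928 -0.2105] -0.2 46.5 20.3 110.0
top [ 0.4804 -0.2124] -4.3 147.0 32.7 446.0
top [0.5203 0.3697] -60.1 34.7 31.6 63.0
top [ 0.5129 -0.2965] -21.7 49.3 20.8 115.0
top [0.4713 0.3699] -90.5 26.3 17.4 62.0
top [ 0.421 -0.3  ] 22.2 50.0 21.0 114.0
side [0.6376 0.4355] -12.8 42.6 20.2 25.0
side [0.541  0.4478] 0.7 78.9 33.4 174.0
side [ 0.588  -0.1428] 9.1 49.0 19.4 143.0
side [ 0.5889 -0.2155] -1.6 48.5 19.8 157.0
side [ 0.4744 -0.2162] -4.2 147.0 31.0 730.0
side [ 0.5945 -0.3007] -16.1 48.8 19.8 183.0
side [ 0.5091 -0.3007] -21.0 49.6 20.1 208.0
side [ 0.4186 -0.305 ] 21.9 49.2 18.9 231.0
```

```bash
python3 -c "
from h import *
im=snap('side','mat1.png',(250,260,430,410),4)"
```

```text
(no output)
```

View pics/mat1.png

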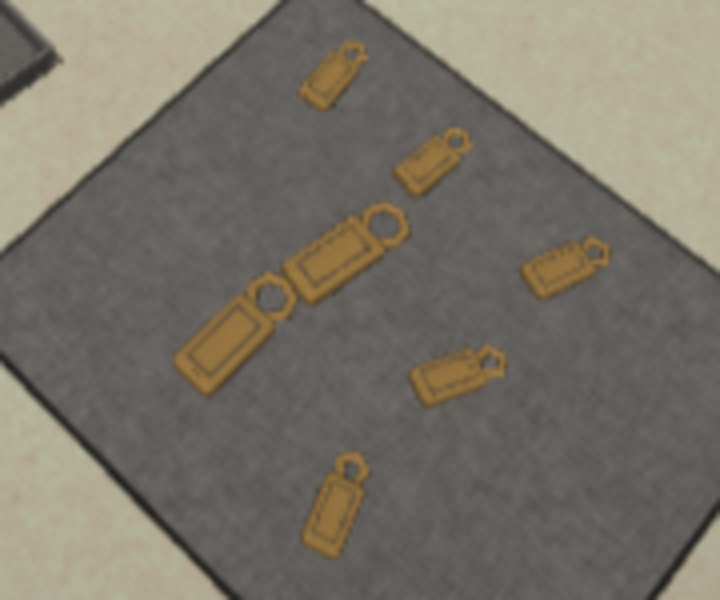

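One fob (B) was knocked forward to touch D; B's bar centre is at crop (226,345) and its eye at (272,297). D is unmoved, so I'm fetching D.

Call:
jog_arm:
  plan:
    - [0, -7.7, -556, 0, 6.9]
    - [0, -7.7, -556, 0, 6.9]
    - [0, -7.7, -556, 0, 6.9]
    - [0, -7.7, -556, 0, 6.9]
    - [0, -7.7, -556, 0, 6.9]
    - [0, -7.7, -556, 0, 6.9]
    - [0, -7.7, -556, 0, 6.9]
    - [0, -7.7, -556, 0, 6.9]
    - [0, -7.7, -556, 0, 6.9]
    - [0, -7.7, -556, 0, 6.9]
    - [0, -7.7, -556, 30, 6.9]
    - [0, -7.7, -556, 70, 6.9]

```text
time: 35.35
eef_pos: [0.5087, -0.2221, 0.122]
orientation: [0.059, 0.998, -0.002, 0.002]
force: [1.3, 1.3, -1.0]
finger_gap: 0.0425
grip_force: 0.0
```

Call:
jog_arm:
  plan:
    - [0, 0, 0, 10, 0]
    - [0, 0, 0, 20, 0]
    - [0, 0, 0, 20, 0]

```text
time: 35.65
eef_pos: [0.5087, -0.2151, 0.1014]
orientation: [0.055, 0.998, 0.0, -0.0]
force: [-0.6, 0.2, 0.5]
finger_gap: 0.0426
grip_force: 0.0
```

```bash
python3 chk.py; python3 -c "
from h import *
a=unproj('side',(250+226/4-.5,260+345/4-.5),.015);b=unproj('side',(250+272/4-.5,260+297/4-.5),.010)
print(a,b,np.degrees(np.arctan2(*(b-a)[1::-1])))
print(rel([.508,-.2167,.0065]),yaw())"
```

```text
[ 0.5087 -0.2151  0.1014] 83.7 [-0.6  0.2  0.5] 0.042589251219604315 35.65
top [0.6066 0.3647] -0.5 78.7 28.5 236.0
top [ 0.6079 -0.2994] -9.9 32.0 18.9 64.0
top [ 0.5886 -0.2104] -1.0 32.0 14.4 56.0
top [ 0.587  -0.1384] -171.3 32.7 14.7 60.0
top [0.4977 0.37  ] -0.6 80.4 28.2 236.0
top [ 0.4483 -0.2109] -2.3 85.8 27.1 233.0
side [ 0.4683 -0.2165] -5.2 146.0 31.8 670.0
side [ 0.5947 -0.3011] -15.7 49.4 19.9 193.0
side [ 0.5091 -0.3007] -21.2 49.7 20.1 217.0
side [ 0.4186 -0.305 ] 21.3 50.1 19.7 250.0
[ 0.43384633 -0.21491688  0.015     ] [ 0.47080325 -0.21117725  0.01      ] 5.778024410392951
[ 1.23436446 -0.97107457 96.15042764] 83.67761252427364
```

Call:
jog_arm:
  plan:
    - [0, 1, -1, 40, 0]
    - [0, 1, -1, 70, 0]
    - [0, 1, -1, 90, 0]
    - [0, 1, -1, 95, 0]
    - [0, 1, -1, 95, 0]
    - [-1, 1, -1, 95, 0]
    - [-1, 1, -1, 95, 0]
    - [-1, 1, -1, 95, 0]
    - [-1, 1, -1, 95, 0]
    - [-1, 1, -1, 95, 0]
    - [-1, 1, -1, 80, 0]
    - [-1, 1, -1, 40, 0]

```text
time: 37.0
eef_pos: [0.5064, -0.2168, 0.0614]
orientation: [0.056, 0.998, 0.0, -0.001]
force: [0.8, -1.0, -0.9]
finger_gap: 0.0229
grip_force: 79.1
```

Call:
jog_arm:
  plan:
    - [-1, 0, 0, -50, -6.3]
    - [-1, 0, 0, -100, -6.3]
    - [-1, 0, 0, -125, -6.3]
    - [-1, 0, 0, -125, -6.3]

```text
time: 37.4
eef_pos: [0.5083, -0.2177, 0.1912]
orientation: [0.001, 1.0, -0.001, 0.003]
force: [-0.0, 0.2, -1.8]
finger_gap: 0.0233
grip_force: 79.2
```

```bash
python3 chk.py; python3 -c "
from h import *
print(rel([.588,.228,.19]))"
```

```text
[ 0.5083 -0.2177  0.1912] 89.9 [-0.   0.2 -1.8] 0.023329359868465002 37.4
top [0.6063 0.3648] -0.5 78.7 28.5 236.0
top [ 0.6038 -0.2949] 153.6 49.6 16.6 71.0
top [ 0.587 -0.138] 8.8 32.2 14.9 60.0
top [ 0.5885 -0.2105] -2.2 29.4 14.5 56.0
top [0.4975 0.37  ] -0.5 77.6 28.2 235.0
top [ 0.5383 -0.2553] -80.0 12.4 8.5 13.0
top [ 0.4349 -0.2105] 2.1 56.4 26.5 168.0
side [ 0.5889 -0.1564] 4.2 59.2 43.5 242.0
side [ 0.5885 -0.2157] -1.1 48.5 18.8 134.0
side [ 0.5947 -0.3011] -15.7 49.4 19.9 193.0
side [ 0.4375 -0.2139] 1.8 73.0 25.4 364.0
side [ 0.509  -0.3007] -20.8 49.6 20.2 217.0
side [ 0.4185 -0.305 ] 21.1 50.0 19.6 251.0
pan [0.3791 0.1788 0.0033]
[-80.39369358 445.39874314  -3.64210959]
```

Call:
jog_arm:
  plan:
    - [-1, -80, 445, 0, 0]
    - [-1, -80, 445, 0, 0]
    - [-1, -80, 445, 0, 0]
    - [-1, -80, 445, 0, 0]
    - [-1, -80, 445, 0, 0]
    - [-1, -80, 445, 0, 0]
    - [-1, -80, 445, 0, 0]
    - [-1, -80, 445, 0, 0]
    - [-1, -80, 445, 0, 0]
    - [-1, -80, 445, 0, 0]
    - [-1, -80, 445, 20, 0]
    - [-1, -80, 445, 20, 0]

```text
time: 38.75
eef_pos: [0.5866, 0.2272, 0.1635]
orientation: [0.0, 1.0, -0.001, -0.002]
force: [0.8, -0.6, -0.9]
finger_gap: 0.0231
grip_force: 79.2
```

Call:
jog_arm:
  plan:
    - [-1, 0, 0, 30, 0]
    - [-1, 0, 0, 50, 0]
    - [-1, 0, 0, 59, 0]
    - [-1, 0, 0, 59, 0]
    - [-1, 0, 0, 59, 0]
    - [0, 0, 0, 59, 0]
    - [0, 0, 0, 59, 0]
    - [0, 0, 0, 59, 0]
    - [0, 0, 0, 59, 0]
    - [0, 0, 0, 40, 0]
    - [0, 0, 0, 0, 0]
    - [0, 0, 0, -20, 0]

```text
time: 39.95
eef_pos: [0.5885, 0.228, 0.1891]
orientation: [0.001, 1.0, 0.001, 0.001]
force: [-0.3, 1.3, -0.0]
finger_gap: 0.0429
grip_force: 0.0
```

```bash
python3 p2.py;  python3 -c "
from h import *
print(rel([.4325,-.2115,.19]))"
```

```text
right 14 44.5 [40.75  73.875]
front 13 45.0 [43.5 76.5]
[0.58772216 0.2274547  0.18563185] 89.91594323651181 0.042678158931854886 40.2
[[0.5593, 0.2836, 0.0879]]
top [0.6362 0.2345] 5.9 14.8 6.5 14.0
top [ 0.5983 -0.2964] -15.6 50.0 20.9 113.0
top [ 0.5915 -0.1375] 8.3 49.4 20.9 114.0
top [ 0.5935 -0.2106] -0.7 49.4 17.4 110.0
top [ 0.5129 -0.2966] -21.2 50.3 21.0 117.0
top [ 0.4427 -0.2089] 4.1 74.2 27.6 225.0
top [ 0.4214 -0.2999] 21.3 49.6 20.8 114.0
side [0.6461 0.4237] -0.1 82.3 33.0 167.0
side [0.5354 0.4286] 1.0 80.6 32.8 175.0
side [0.6426 0.3037] -0.1 77.0 32.5 180.0
side [ 0.5879 -0.1428] 9.4 49.0 19.5 142.0
side [ 0.5891 -0.2155] -1.4 48.7 19.8 158.0
side [ 0.5947 -0.3008] -16.4 48.8 19.8 185.0
side [ 0.4387 -0.2132] 2.6 72.9 25.6 392.0
side [ 0.509  -0.3008] -21.3 49.6 20.0 208.0
side [ 0.4188 -0.305 ] 21.6 49.2 18.8 232.0
[ 154.55689288 -439.2287616    -4.09230199]
```

Call:
jog_arm:
  plan:
    - [0, 153.5, -439, 0, -3]
    - [0, 153.5, -439, 0, -3]
    - [0, 153.5, -439, 0, -3]
    - [0, 153.5, -439, 0, -3]
    - [0, 153.5, -439, 0, -3]
    - [0, 153.5, -439, 0, -3]
    - [0, 153.5, -439, 0, -3]
    - [0, 153.5, -439, 0, -3]
    - [0, 153.5, -439, 0, -3]
    - [0, 153.5, -439, 20, -3]
    - [0, 153.5, -439, 60, -3]
    - [0, 153.5, -439, 90, -3]

```text
time: 41.55
eef_pos: [0.4331, -0.2116, 0.0945]
orientation: [-0.025, 1.0, 0.0, -0.0]
force: [1.3, 0.2, 0.1]
finger_gap: 0.043
grip_force: 0.0
```

Call:
jog_arm:
  plan:
    - [0, 0, 0, 0, 0]
    - [0, 0, 0, 0, 0]

```text
time: 41.75
eef_pos: [0.4339, -0.2109, 0.0968]
orientation: [-0.026, 1.0, 0.0, -0.0]
force: [-0.0, -0.3, 0.6]
finger_gap: 0.0428
grip_force: 0.0
```

```bash
python3 -c "
from h import *
print(rel([.4337,-.2114,.0065]),yaw())
for b in brass('side',snap('side')): print(np.round(b[0],4),*np.round(b[1:],1))"
```

```text
[ 0.12435481 -0.53678935 90.27820555] 92.93947758710078
[ 0.5887 -0.2159] -1.0 48.5 18.8 137.0
[ 0.5947 -0.3011] -15.7 49.4 19.9 193.0
[ 0.4311 -0.2143] -0.1 53.2 26.4 300.0
[ 0.5091 -0.3007] -21.2 49.7 20.1 217.0
[ 0.4186 -0.305 ] 21.4 50.0 19.7 250.0
```

Call:
jog_arm:
  plan:
    - [0, 0, 0, 40, 0]
    - [0, 0, 0, 70, 0]
    - [0, 0, 0, 85, 0]
    - [0, 0, 0, 90, 0]
    - [0, 0, 0, 90, 0]
    - [-1, 0, 0, 90, 0]
    - [-1, 0, 0, 90, 0]
    - [-1, 0, 0, 90, 0]
    - [-1, 0, 0, 90, 0]
    - [-1, 0, 0, 90, 0]
    - [-1, 0, 0, 70, 0]
    - [-1, 0, 0, 20, 0]

```text
time: 43.0
eef_pos: [0.4329, -0.2106, 0.076]
orientation: [-0.026, 1.0, 0.001, -0.002]
force: [0.7, 0.1, -1.1]
finger_gap: 0.0231
grip_force: 79.8
```

Call:
jog_arm:
  plan:
    - [-1, 0, 0, -50, 3]
    - [-1, 0, 0, -100, 3]
    - [-1, 0, 0, -115, 3]
    - [-1, 0, 0, -115, 3]

```text
time: 43.4
eef_pos: [0.4344, -0.2117, 0.1943]
orientation: [0.001, 1.0, -0.001, 0.002]
force: [-0.0, 0.1, -3.3]
finger_gap: 0.0232
grip_force: 79.9
```

```bash
python3 -c "
from h import *
print(tool()[0],rel([.496,.228,.19]),yaw(),st()['finger_gap'])"
```

```text
[ 0.43438085 -0.21173229  0.19429736] [-60.59689484 439.88113388   3.53219083] 89.86873819844676 0.02317811160676608
```

Call:
jog_arm:
  plan:
    - [-1, -61, 440, 0, 0]
    - [-1, -61, 440, 0, 0]
    - [-1, -61, 440, 0, 0]
    - [-1, -61, 440, 0, 0]
    - [-1, -61, 440, 0, 0]
    - [-1, -61, 440, 0, 0]
    - [-1, -61, 440, 0, 0]
    - [-1, -61, 440, 0, 0]
    - [-1, -61, 440, 0, 0]
    - [-1, -61, 440, 0, 0]
    - [-1, -61, 440, 20, 0]
    - [-1, -61, 440, 20, 0]

```text
time: 44.6
eef_pos: [0.4944, 0.228, 0.1692]
orientation: [0.001, 1.0, -0.001, -0.002]
force: [-1.1, -0.3, -0.7]
finger_gap: 0.0231
grip_force: 79.8
```

Call:
jog_arm:
  plan:
    - [-1, 0, 0, 35, 0]
    - [-1, 0, 0, 60, 0]
    - [-1, 0, 0, 76, 0]
    - [-1, 0, 0, 76, 0]
    - [-1, 0, 0, 76, 0]
    - [0, 0, 0, 76, 0]
    - [0, 0, 0, 76, 0]
    - [0, 0, 0, 76, 0]
    - [0, 0, 0, 76, 0]
    - [0, 0, 0, 50, 0]
    - [0, 0, 0, 0, 0]
    - [0, 0, 0, -20, 0]

```text
time: 45.8
eef_pos: [0.4961, 0.2293, 0.1948]
orientation: [0.001, 1.0, 0.001, 0.001]
force: [0.7, -0.5, -0.7]
finger_gap: 0.0427
grip_force: 0.0
```

```bash
python3 p2.py; python3 -c "
from h import *
print(rel([.587,-.213,.19]))"
```

```text
right 14 58.75 [55.    59.875]
front 11 58.5 [58.  76.5]
[0.49525969 0.2285907  0.19080993] 89.91140057233241 0.04244519801879392 46.05
[[0.5603, 0.2827, 0.0742]]
top [0.626  0.3538] 15.0 45.4 28.6 82.0
top [0.5965 0.2415] 179.8 55.3 23.8 150.0
top [ 0.5985 -0.2965] -16.1 49.9 20.6 114.0
top [ 0.5915 -0.1375] 8.3 49.4 20.9 114.0
top [ 0.5932 -0.2104] -0.8 49.4 20.1 110.0
top [0.526  0.2422] 11.7 44.6 27.2 85.0
top [ 0.5131 -0.2966] -21.8 50.4 20.8 116.0
top [ 0.4208 -0.3   ] 21.6 50.0 20.8 115.0
side [0.6464 0.4056] 8.5 72.0 33.1 111.0
side [0.5284 0.4129] 1.0 79.6 31.6 175.0
side [0.6271 0.2954] 13.3 19.2 7.9 13.0
side [0.6127 0.2842] -25.6 30.7 19.6 21.0
side [0.533  0.2918] 1.3 80.6 32.0 203.0
side [ 0.5879 -0.1428] 9.4 49.0 19.5 142.0
side [ 0.5892 -0.2154] -1.1 48.7 19.9 159.0
side [ 0.5945 -0.3007] -16.1 48.8 19.8 183.0
side [ 0.5091 -0.3008] -21.6 49.7 20.0 208.0
side [ 0.4187 -0.305 ] 21.6 49.2 18.8 232.0
[ -92.45245565 -441.53651228    0.70212271]
```

Call:
jog_arm:
  plan:
    - [0, -90, -370, 0, -9]
    - [0, -90, -370, 0, -9]
    - [0, -90, -370, 0, -9]
    - [0, -90, -370, 0, -9]
    - [0, -90, -370, 0, -9]
    - [0, -90, -370, 0, -9]
    - [0, -90, -370, 0, -9]
    - [0, -90, -370, 0, -9]
    - [0, -90, -370, 50, -9]
    - [0, -90, -370, 90, -9]
    - [0, -90, -370, 90, -9]
    - [0, -90, -370, 90, -9]

```text
time: 47.4
eef_pos: [0.5851, -0.1411, 0.102]
orientation: [-0.078, 0.997, 0.0, -0.0]
force: [1.3, -0.3, 0.5]
finger_gap: 0.0425
grip_force: 0.0
```

```bash
python3 -c "
from h import *
print(rel([.585,-.141,.006]),yaw())
for b in brass('side',snap('side')): print(np.round(b[0],4),*np.round(b[1:],1))"
```

```text
[6.36319973e-02 4.36396218e-02 9.59664277e+01] 98.93295475292429
[ 0.5867 -0.1438] 8.9 49.0 18.1 115.0
[ 0.589  -0.2163] -1.3 48.5 19.1 150.0
[ 0.5946 -0.3011] -15.7 48.9 19.9 193.0
[ 0.5091 -0.3007] -21.2 49.7 20.1 217.0
[ 0.4185 -0.305 ] 21.2 50.1 19.6 251.0
```

Call:
jog_arm:
  plan:
    - [0, 0, 0, 40, 0]
    - [0, 0, 0, 75, 0]
    - [0, 0, 0, 90, 0]
    - [0, 0, 0, 96, 0]
    - [0, 0, 0, 96, 0]
    - [-1, 0, 0, 96, 0]
    - [-1, 0, 0, 96, 0]
    - [-1, 0, 0, 96, 0]
    - [-1, 0, 0, 96, 0]
    - [-1, 0, 0, 96, 0]
    - [-1, 0, 0, 70, 0]
    - [-1, 0, 0, 20, 0]

```text
time: 48.65
eef_pos: [0.5837, -0.1411, 0.0808]
orientation: [-0.078, 0.997, 0.0, -0.002]
force: [0.8, -0.1, 0.3]
finger_gap: 0.0172
grip_force: 79.0
```

Call:
jog_arm:
  plan:
    - [-1, 0, 0, -50, 9]
    - [-1, 0, 0, -100, 9]
    - [-1, 0, 0, -110, 9]
    - [-1, 0, 0, -110, 9]

```text
time: 49.05
eef_pos: [0.5855, -0.1415, 0.1936]
orientation: [0.001, 1.0, -0.0, 0.002]
force: [-0.3, 0.2, -1.3]
finger_gap: 0.0174
grip_force: 79.0
```

```bash
python3 -c "
from h import *
print(tool()[0],rel([.545,.283,.19]),yaw(),st()['finger_gap'])"
```

```text
[ 0.58551646 -0.14152276  0.19363602] [ 41.1669224  424.46460459   3.07589805] 89.91370820515195 0.017399211044499072
```

Call:
jog_arm:
  plan:
    - [-1, 41, 424.5, 0, 0]
    - [-1, 41, 424.5, 0, 0]
    - [-1, 41, 424.5, 0, 0]
    - [-1, 41, 424.5, 0, 0]
    - [-1, 41, 424.5, 0, 0]
    - [-1, 41, 424.5, 0, 0]
    - [-1, 41, 424.5, 0, 0]
    - [-1, 41, 424.5, 0, 0]
    - [-1, 41, 424.5, 0, 0]
    - [-1, 41, 424.5, 20, 0]
    - [-1, 41, 424.5, 20, 0]
    - [-1, 41, 424.5, 20, 0]

```text
time: 50.25
eef_pos: [0.5444, 0.2823, 0.1706]
orientation: [0.001, 1.0, -0.001, -0.001]
force: [-0.2, -0.8, 0.6]
finger_gap: 0.0169
grip_force: 79.0
```

```bash
python3 -c "
from h import *
print(tool()[0],rel([.545,.283,.081]),yaw(),st()['finger_gap'])
for b in brass('top',snap('top'),.088): print(np.round(b[0],4),*np.round(b[1:],1))"
```

```text
[0.5444293  0.28231011 0.17063059] [-0.70009516  0.81431991 89.62862916] 89.88145639176754 0.01687596619643235
[0.6306 0.3409] 140.0 17.2 7.3 15.0
[0.5898 0.2281] -0.6 51.8 22.5 154.0
[ 0.5921 -0.2751] -15.8 46.7 19.0 113.0
[ 0.5871 -0.1948] -0.8 46.2 18.9 112.0
[0.502  0.2298] 3.2 72.8 23.3 204.0
[ 0.5122 -0.2753] -21.8 47.1 19.4 116.0
[ 0.4259 -0.2785] 21.6 46.8 19.5 115.0
```

Call:
jog_arm:
  plan:
    - [-1, 0, 0.5, 40, 0]
    - [-1, 0, 0.5, 70, 0]
    - [-1, 0, 0.5, 89, 0]
    - [-1, 0, 0.5, 89, 0]
    - [-1, 0, 0.5, 89, 0]
    - [-0.3, 0, 0.5, 89, 0]
    - [-0.3, 0, 0.5, 89, 0]
    - [-0.3, 0, 0.5, 89, 0]
    - [-0.3, 0, 0.5, 60, 0]
    - [-0.3, 0, 0.5, 20, 0]
    - [-0.3, 0, 0.5, -30, 0]
    - [-0.3, 0, 0.5, -60, 0]

```text
time: 51.5
eef_pos: [0.5449, 0.2841, 0.2352]
orientation: [0.001, 1.0, 0.001, 0.001]
force: [0.4, -0.1, -0.4]
finger_gap: 0.0298
grip_force: 0.0
```

Call:
jog_arm:
  plan:
    - [-0.3, 150, -250, 0, 0]
    - [-0.3, 150, -250, 0, 0]
    - [-0.3, 150, -250, 0, 0]
    - [-0.3, 150, -250, 0, 0]
    - [-0.3, 150, -250, 0, 0]
    - [-0.3, 150, -250, 0, 0]
    - [-0.3, 150, -250, 0, 0]
    - [-0.3, 150, -250, 0, 0]

```text
time: 52.3
eef_pos: [0.3945, 0.0336, 0.2318]
orientation: [0.001, 1.0, -0.0, 0.001]
force: [0.4, 0.3, -0.1]
finger_gap: 0.03
grip_force: 0.0
```

```bash
python3 p2.py; python3 -c "
from h import *
a=snap('side')[80:420,120:440];b=snap('top')[150:320,110:440]
o=np.hstack([cv2.resize(a,(390,414)),cv2.resize(b,(400,206))[[*range(206),*[205]*208]]])
cv2.imwrite('pics/end.png',o[:,:,::-1])"
```

```text
right 14 64.0 [55.375 64.5  ]
front 12 64.5 [54. 76.]
[0.39446573 0.03468338 0.2312404 ] 89.98723322602532 0.029775491354871904 52.55
[[0.5612, 0.2836, 0.0669]]
top [0.6026 0.3535] -0.7 75.8 27.7 225.0
top [0.6023 0.2409] 0.2 75.5 26.8 220.0
top [ 0.5982 -0.2963] -15.9 50.0 19.9 108.0
top [ 0.5929 -0.2104] 0.4 46.3 17.8 107.0
top [0.5538 0.299 ] 2.0 52.0 17.6 109.0
top [0.5027 0.2416] 0.7 74.5 26.4 228.0
top [0.4973 0.3588] 0.3 77.3 27.0 231.0
top [ 0.5129 -0.2966] -22.1 49.3 20.6 112.0
top [ 0.4211 -0.3002] 22.9 49.0 20.7 107.0
side [0.6598 0.3969] 23.7 40.4 26.9 45.0
side [0.6317 0.284 ] 0.3 80.1 31.2 182.0
side [0.4957 0.4076] -97.4 29.1 8.8 23.0
side [0.5684 0.2813] -118.2 24.4 12.2 19.0
side [ 0.5893 -0.2155] -0.9 48.7 20.0 162.0
side [ 0.5947 -0.3008] -16.3 48.8 19.9 186.0
side [ 0.5091 -0.3007] -20.8 49.6 20.1 214.0
side [ 0.4187 -0.305 ] 21.4 49.8 18.8 239.0
```

View pics/end.png

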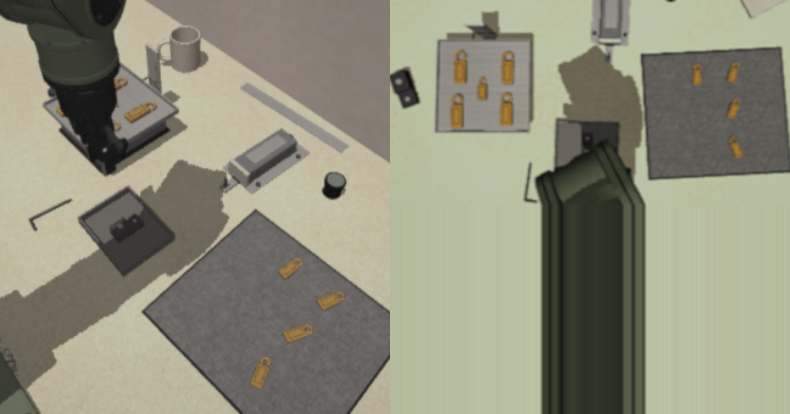

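The final picture shows four fobs and one tag on the pan, which has sunk about 64 mm (the window is 60–68.5). The jaw is in the tray, four tags are on the mat, the blade is home, and the arm is clear of everything.

```bash
python3 -c "
from workcell import ctrl
print(ctrl.hand_in())"
```

```text
the job is handed in; nothing more can be done
None
```

The job is handed in: the jaw is in the tray, one fob was held over 5 s with the first line at the mouth (41–44 mm; second line at 56) and unhooked, and four fobs plus one tag have sunk the pan about 64 mm by camera (long lines at 60 and 68.5), with four tags left on the mat.

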